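Park the stirring stick and close the mixing tub

TASK

Take the blue-handled stirring stick out of the yellow tub and lower it, foot first and without dropping it, into the square white pot, so that it stays leaning in the dip in the middle of the pot's blue rim, handle sticking out over that side. Then put the orange cover on the empty tub and press it down until it sits level and fully home. Leave the pot and the tub standing where they are and do not disturb the other things on the worktop.

Things in the scene. Friction and masses are not known exactly. Their poses are not given: they have to be found in the camera images.
- stick: Wooden stirring stick, 220 mm long, about 80 g, heavy at the foot: round shaft 12 mm in diameter with a steel ball foot 22 mm in diameter at the lower end and a round blue handle, 16 mm in diameter, over the last 85 mm at the top. Starts foot down in the tub, leaning about 24 degrees over one side. Origin at the bottom of the foot, +z towards the handle end.
- stick_top (a point): Centre of the stick's handle end, 220 mm from its origin.
- stick_foot (a point): Centre of the stick's ball foot, 11 mm from its origin.
- pot: Square utensil pot, open at the top, loose, 0.9 kg: 90 x 90 mm outside, 80 x 80 mm inside, 120 mm high, walls 5 mm, floor 6 mm thick. Three walls and the floor are white; the wall on its +x side is blue, and in the middle of its rim is a dip 30 mm wide and 8 mm deep. Origin at the centre of its underside, z up; it may stand at any yaw.
- tub: Square yellow mixing tub, open at the top, loose, 0.6 kg: 94 x 94 mm outside, 84 x 84 mm inside, 90 mm high, walls 5 mm, floor 5 mm thick. The stick starts leaning over its +x side, in a dip 30 mm wide and 8 mm deep in that rim. Origin at the centre of its underside, z up; its yaw varies widely.
- cover: Orange cover of the tub, 120 g, lying right way up: plug 78 x 78 x 8 mm under a 96 x 96 x 5 mm plate; on top a black bar handle, 36 mm along x, 14 mm along y, from 13 to 45 mm above the origin. Origin at the centre of the plug's underside, z up. The plug enters the tub's mouth with 3 mm to spare each side (any quarter turn fits); home, the plate rests on the rim, origin 82 mm above the tub's.
- cutter: Bystander: round steel pastry cutter, 60 mm in diameter, 25 mm high. Origin at the centre of its underside, as for all bystanders.
- salt: Bystander: clear salt shaker with a steel cap, 36 mm in diameter, 85 mm high.
- spice: Bystander: small spice tin, 40 mm in diameter, 35 mm high.
- mug: Bystander: blue mug, 76 mm in diameter, 85 mm high, with a handle.
- jar: Bystander: glass jar with a yellow lid, 70 mm in diameter, 85 mm high.
- bowl: Bystander: steel bowl, 130 mm in diameter, 50 mm high.
- grater: Bystander: steel box grater with a black handle, 100 x 70 mm, about 230 mm high.
Mind the look-alikes: they are no part of the job. Of the things like the cover, leave any that is pink; of the rest the smaller one is meant.

How it is judged:
By the outcome, as a careful person would: the job done as asked, in the order asked, and still so for the second after the job is handed in, with the robot touching nothing.
It also fails if it takes over 72 s, if anything falls off the work surface, if the arm or the gripper's body presses on something with over 40 N, if the wrist force passes 120 N, or if a joint passes its speed limit or range.

ROBOT

A 6-joint arm with a two-finger parallel gripper is mounted at the origin on the work surface. World frame = base frame: x ahead of the robot, y to its left, z up, the work surface at z = 0. Lengths are in m, angles in rad, forces in N, time in s.
With the tool pointing down it reaches from about 0.35 to 0.975 m from the base axis. Payload 4.9 kg.
Tool frame: the origin (TCP) lies midway between the tips of the shut fingers; the grasp point (between the pads) lies manip.grip_depth behind it (manip.grip_depth is the distance from the TCP to the grasp point, in m); z points along the fingers, x is the direction in which the jaws open and shut, and the axes are right-handed (so a half turn about z gives the same grasp; the last joint's range is limited). The gripper opens to 85 mm and grips with 20 to 120 N. Pads are 22 mm wide; open, the fingers measure 114 mm over their backs; the gripper's body (76 mm by 85 mm) begins 54 mm behind the grasp point. The pads swing forward as they close: fully open they stand 13 mm farther back than shut.
Start: joints at [-1.344, 0.053, 1.613, -0, 1.476, -0.119], TCP at [0.212, -0.588, 0.231] pointing down, gripper open.
Joint ranges: [-3.01, 3.01], [-1.01, 2.22], [0.06, 2.58], [-1.02, 4.17], [0.09, 2.62], [-3.14, 3.14]. Speed limits (rad/s): [2.57, 2.57, 3.14, 3.14, 3.14, 3.14].

INTERFACE

Orientations are given as a unit quaternion [w, x, y, z].
In Python, from plant import state, grab_frame, ticket, manip gives the robot as it stands.
- The arm moves only by the tool carry_out, never from a script. Its argument "moves" is a list that holds one entry, the list of rows, each a list of 7 numbers: the turn, a rotation vector about the tool's x, y, z each as a share of 5 degrees, from -1 to 1, then the shift along the tool's x, y, z each as a share of 0.04 m, from -1 to 1, then the gripper command: -1 is shut, 1 is fully open, values between are in proportion. A call has 1 to 8 rows; each row shifts and turns the commanded pose from where the row before left it, along the tool's axes as they then stand; what a row does not reach is not made up. A row lasts 1/12 s, in which the tool goes at most 41.7 mm and 7.16 degrees, less where a joint would pass 70% of its speed; a pose out of reach is approached as far as the arm can. A call with a number of a shift or a turn outside -1 to 1 is refused whole. A call with a gripper value outside its range is refused whole. The fingers move at their own pace and stop on an object; the grip force is fixed at half the most. Time passes only in rows, so rows that do not move let the fingers close. It gives the time, the measured TCP pose, the force and the opening at its end, in the units of the state.
- state(): the state, without advancing time (a new reading comes with each control period).
- grab_frame(name): name is "scene" or "top" or "wrist"; returns a dict with "frame" (384x512x3 uint8, red, green, blue), "z_map" (384x512 float32, m along the optical axis (not along the pixel's ray), 0 where there is no reading), "K" (3x3 intrinsics, pixels), "k1" (the pictures are not rectified: a ray, as slopes to the right and down, at radius r is drawn at 1 + k1 r^2 times it, then the intrinsics apply), "world_from_camera" (4x4, takes a point from camera to world coordinates); the wrist camera has in their place "hand_eye" (4x4, takes a point from camera to tool coordinates, whose origin is the TCP and whose axes are the tool frame's). Camera axes: x right, y down, z forward; pixel columns grow to the right and rows downward; lengths in m; the calibration is good to about 2 mm. A picture is of the moment at which its call begins: read the wrist's pose just before it.
- ticket.job_done(): hands the job in, once; it reports no verdict.
The state is a dict: "time": time; "joint_pos": joint angles; "joint_vel": joint speeds; "joint_efforts": joint torques, N m; "tool_pos": TCP position; "tool_rot": TCP orientation; "contact_force": force on the tool from outside, world axes, zero at the start; "ft_torque": the same for the moment, N m; "gripper_width": opening from 0.0 (shut) to 1.0 (fully open).
Only numpy, scipy, OpenCV 4.12 (cv2) and the standard library are available. Lean on these libraries where they do the work, as an engineer would, in place of code of your own. Each camera call takes 0.05 s, during which the arm holds its last target.

## Working session

There is one attempt and no reset: what is moved stays moved. The work goes in short steps, Python scripts to look and compute and a tool call to move; the robot and the scene stay as the last step left them, time stands still between calls to the robot, and variables do not carry over. Pictures are saved under pics/ and viewed, and the job is handed in when it is done.

Besides the shell and the picture viewer there is one more tool, called after "Request:" by a JSON object that holds its "method" and its "body", one argument or row to a line. carry_out: Moves the arm, as the interface text tells. Shift numbers are shares of 0.04 m and turn numbers shares of 5 degrees, none past 1 either way. Its arguments: {"type":"object","properties":{"moves":{"type":"array"}},"required":["moves"]}

```bash
ls; mkdir -p pics; python3 - <<'E'
from plant import state, grab_frame, ticket, manip
import cv2,numpy as np
print(manip.grip_depth,[a for a in dir(manip) if a[0]!='_'])
s=state();print(s)
for n in("scene","top","wrist"):
    f=grab_frame(n)
    cv2.imwrite(f"pics/{n}0.png",f["frame"][:,:,::-1]);np.savez(f"{n}0.npz",**f)
    print(n,f["K"].tolist(),f["k1"],np.round(f.get("world_from_camera",f.get("hand_eye")),4).tolist())
E
```

```text
pics
0.0187 ['IKError', 'grip_depth']
{'time': 0.0, 'joint_pos': array([-1.34396901e+00,  5.33836346e-02,  1.61429579e+00, -1.76867150e-06,
        1.47596955e+00, -1.18947426e-01]), 'joint_vel': array([ 0.00029311,  0.00035439, -0.00053478, -0.00031367,  0.00050631,
       -0.00095123]), 'joint_efforts': array([ 2.43202994e-04, -3.93674934e+01, -3.70177960e+01, -8.25106963e-05,
        6.95078226e-03, -1.30167416e-05]), 'tool_pos': array([ 0.21171995, -0.58739297,  0.23004533]), 'tool_rot': array([-6.86110766e-04,  8.18206702e-01, -5.74923243e-01, -7.65746629e-04]), 'contact_force': array([0.29908623, 0.39190444, 0.27891884]), 'ft_torque': array([ 0.02395538, -0.01480422, -0.00207443]), 'gripper_width': 0.9991689947562549}
scene [[459.448762203674, 0.0, 257.0107379533161], [0.0, 459.448762203674, 195.53296160481995], [0.0, 0.0, 1.0]] -0.006137078463104829 [[0.1932, 0.8251, -0.531, 1.2555], [0.9812, -0.1604, 0.1077, -0.1648], [0.0037, -0.5418, -0.8405, 1.2777], [0.0, 0.0, 0.0, 1.0]]
top [[461.09774889785604, 0.0, 253.7247635947664], [0.0, 461.09774889785604, 185.13832983763032], [0.0, 0.0, 1.0]] -0.12256110648040884 [[0.0271, -0.9835, 0.1788, 0.2752], [-0.9995, -0.0292, -0.0094, 0.0052], [0.0145, -0.1784, -0.9838, 1.4592], [0.0, 0.0, 0.0, 1.0]]
wrist [[301.2398457350561, 0.0, 261.6216926802952], [0.0, 301.2398457350561, 190.20848971592036], [0.0, 0.0, 1.0]] -0.032740192745541595 [[1.0, 0.0, 0.0015, -0.0007], [-0.0004, 0.9628, 0.2701, -0.0689], [-0.0014, -0.2701, 0.9628, -0.1437], [0.0, 0.0, 0.0, 1.0]]
```

View pics/scene0.png

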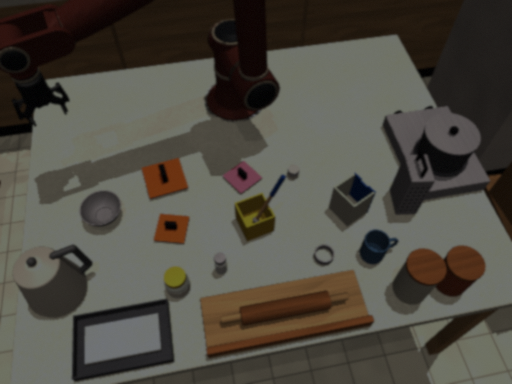

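View pics/top0.png

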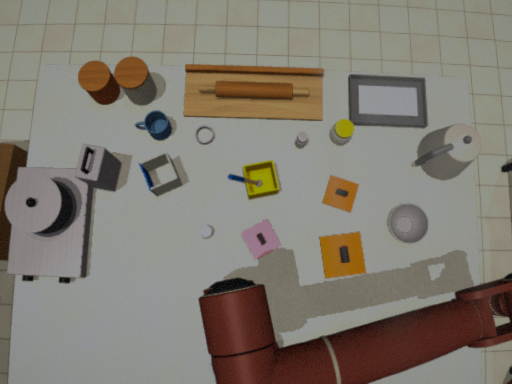

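View pics/wrist0.png

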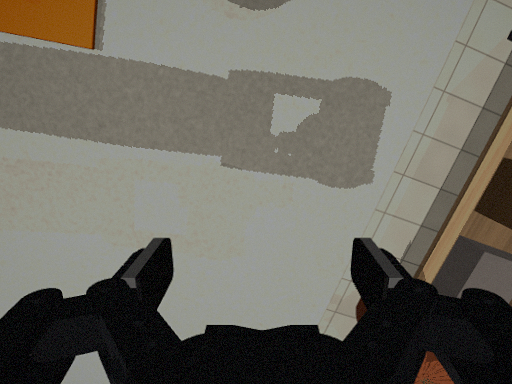

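The top view shows the tub at (261,180) with the stick over its left side, and the pot at (160,174) with its blue wall on the left. The small orange cover is at (340,193). The big orange cover at (343,255) and the pink one at (261,239) are decoys. Next I'll measure.

```bash
cat > h.py <<'E'
import numpy as np,cv2
from scipy.spatial.transform import Rotation as R
def qR(q): return R.from_quat([q[1],q[2],q[3],q[0]]).as_matrix()
def cloud(f,T=None):
    f=dict(f);T=f["world_from_camera"] if T is None else T
    K=f["K"];h,w=f["z_map"].shape
    v,u=np.mgrid[:h,:w].astype(float)
    p=cv2.undistortPoints(np.stack([u,v],-1).reshape(-1,1,2),K,np.array([float(f["k1"]),0,0,0])).reshape(h,w,2)
    z=f["z_map"];P=np.stack([p[...,0]*z,p[...,1]*z,z],-1)
    return P@T[:3,:3].T+T[:3,3]
def wristT(s,f):
    T=np.eye(4);T[:3,:3]=qR(s["tool_rot"]);T[:3,3]=s["tool_pos"];return T@f["hand_eye"]
def ray(f,uv,T=None):
    T=f["world_from_camera"] if T is None else T
    p=cv2.undistortPoints(np.array(uv,float).reshape(-1,1,2),f["K"],np.array([float(f["k1"]),0,0,0])).reshape(-1,2)
    d=np.c_[p,np.ones(len(p))]@T[:3,:3].T
    return T[:3,3],d
def onplane(f,uv,z,T=None):
    o,d=ray(f,uv,T);return o+d*((z-o[2])/d[:,2:3])
E
python3 - <<'E'
from h import *
for n in("top","scene"):
    f=dict(np.load(n+"0.npz"));W=cloud(f);hsv=cv2.cvtColor(f["frame"],cv2.COLOR_RGB2HSV)
    ok=f["z_map"]>0
    print(n,"table z",np.median(W[...,2][ok&(np.abs(W[...,2])<.03)]))
    def rep(name,m,minA=30):
        c,l,st,ce=cv2.connectedComponentsWithStats(m.astype(np.uint8))
        for i in range(1,c):
            if st[i,4]<minA: continue
            q=W[(l==i)&ok]
            r=cv2.minAreaRect((q[:,:2]*1000).astype(np.float32))
            print(name,"px",ce[i].round(),st[i,4],"min",q.min(0).round(3),"max",q.max(0).round(3),"med",np.median(q,0).round(3),"rect",np.round(r[0]),np.round(r[1]),round(r[2],1))
    H,S,V=[hsv[...,i].astype(int) for i in range(3)]
    rep("yellow",(H>22)&(H<35)&(S>150)&(V>60)&(W[...,2]>.02)); rep("orange",(H>5)&(H<=22)&(S>170)&(V>90)&(W[...,2]<.05))
    rep("blue",(H>100)&(H<130)&(S>130)&(V>40)); rep("pink",(H>150)&(S>60)&(V>60))
    rep("tall",(W[...,2]>.018)&ok&(W[...,0]>.25)&(W[...,2]<.4))
E
```

```text
top table z 0.0016048998596391861
yellow px [344. 128.] 266 min [ 0.686 -0.313  0.076] max [ 0.745 -0.256  0.093] med [ 0.715 -0.286  0.085] rect [ 716. -287.] [55. 56.] 49.1
yellow px [262. 178.] 439 min [ 0.493 -0.081  0.022] max [0.601 0.026 0.103] med [ 0.561 -0.034  0.08 ] rect [548. -27.] [94. 94.] 13.2
orange px [249.  69.] 501 min [ 0.912 -0.204  0.035] max [0.932 0.227 0.05 ] med [0.922 0.018 0.045] rect [922.  11.] [432.  19.] 89.8
orange px [341. 195.] 566 min [ 0.466 -0.34   0.005] max [ 0.566 -0.231  0.046] med [ 0.511 -0.295  0.013] rect [ 520. -287.] [92. 91.] 73.7
orange px [342. 255.] 1470 min [ 0.255 -0.361  0.009] max [ 0.394 -0.22   0.031] med [ 0.323 -0.287  0.018] rect [ 325. -291.] [126. 127.] 8.6
blue px [154. 122.] 49 min [0.684 0.289 0.004] max [0.754 0.339 0.089] med [0.741 0.324 0.017] rect [724. 321.] [36. 72.] 65.2
blue px [159. 134.] 40 min [0.679 0.281 0.004] max [0.714 0.324 0.087] med [0.683 0.293 0.053] rect [692. 307.] [51. 24.] 54.7
blue px [146. 177.] 86 min [0.501 0.301 0.037] max [0.571 0.333 0.126] med [0.54  0.318 0.099] rect [536. 317.] [76.
[... 6101 characters left out ...]
 41.] 5.3
tall px [284. 308.] 2227 min [ 0.802 -0.184  0.018] max [0.89  0.188 0.077] med [ 0.858 -0.008  0.061] rect [848.   2.] [ 89. 372.] 2.1
tall px [117. 339.] 881 min [ 0.754 -0.582  0.018] max [ 0.929 -0.32   0.037] med [ 0.848 -0.471  0.028] rect [ 841. -451.] [174. 262.] 0.1
tall px [290. 335.] 1818 min [ 0.866 -0.23   0.018] max [0.938 0.227 0.053] med [ 0.929 -0.006  0.045] rect [903.  -2.] [ 71. 457.] 0.5
tall px [213. 309.] 30 min [ 0.798 -0.212  0.018] max [ 0.829 -0.186  0.023] med [ 0.808 -0.196  0.019] rect [ 810. -198.] [36. 18.] 50.2
tall px [122. 338.] 2545 min [ 0.791 -0.551  0.018] max [ 0.894 -0.35   0.03 ] med [ 0.844 -0.454  0.022] rect [ 842. -451.] [102. 201.] 0.0
```

```bash
python3 - <<'E'
import cv2
a=cv2.imread("pics/top0.png")[120:250,120:380];cv2.imwrite("pics/topz.png",cv2.resize(a,None,fx=3,fy=3,interpolation=cv2.INTER_CUBIC))
E
```

```text
(no output)
```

View pics/topz.png

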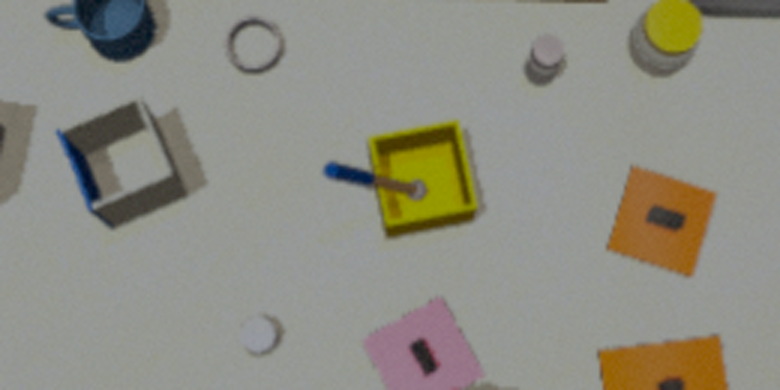

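```bash
python3 - <<'E'
from h import *
for n in("top","scene"):
    f=dict(np.load(n+"0.npz"));W=cloud(f);hsv=cv2.cvtColor(f["frame"],cv2.COLOR_RGB2HSV);ok=f["z_map"]>0
    H,S,V=[hsv[...,i].astype(int) for i in range(3)]
    Z=W[...,2]
    # stick handle pts
    m=(W[...,0]>.49)&(W[...,0]<.57)&(W[...,1]>-.06)&(W[...,1]<.09)&(Z>.10)&ok
    q=W[m];c=q.mean(0);d=np.linalg.svd(q-c)[2][0];d*=np.sign(d[2])
    print(n,"stick n",len(q),c.round(4),d.round(3),"lean",np.degrees(np.arccos(d[2])).round(1),"az",np.degrees(np.arctan2(d[1],d[0])).round(1),"top",q[q[:,2].argmax()].round(3))
    # blue pot rim
    m=(W[...,0]>.48)&(W[...,0]<.63)&(W[...,1]>.2)&(W[...,1]<.36)&(Z>.108)&(Z<.135)&ok
    q=W[m];r=cv2.minAreaRect((q[:,:2]*1000).astype(np.float32));print("pot rim",r,len(q))
    m=(W[...,0]>.48)&(W[...,0]<.63)&(W[...,1]>-.1)&(W[...,1]<.036)&(Z>.078)&(Z<.1)&ok
    q=W[m];r=cv2.minAreaRect((q[:,:2]*1000).astype(np.float32));print("tub rim",r,len(q))
    # things near pot tall
    m=(W[...,0]>.3)&(W[...,0]<.7)&(W[...,1]>.34)&(W[...,1]<.52)&(Z>.03)&ok
    q=W[m];
    for y in np.arange(.34,.52,.02):
        k=q[(q[:,1]>=y)&(q[:,1]<y+.02)]
        if len(k):print(y.round(2),len(k),k.min(0).round(3),k.max(0).round(3))
E
```

```text
top stick n 110 [0.5277 0.0403 0.1696] [-0.078  0.418  0.905] lean 25.2 az 100.5 top [0.523 0.057 0.211]
pot rim ((554.5140380859375, 279.8038330078125), (92.99829864501953, 92.4735336303711), 25.43825912475586) 270
tub rim ((548.7501220703125, -27.012489318847656), (95.1397705078125, 94.32691192626953), 12.982121467590332) 259
0.34 1 [0.577 0.342 0.115] [0.577 0.342 0.115]
0.42 698 [0.505 0.422 0.03 ] [0.605 0.44  0.197]
0.44 331 [0.503 0.44  0.032] [0.609 0.46  0.236]
0.46 288 [0.507 0.46  0.035] [0.613 0.48  0.237]
0.48 187 [0.51  0.48  0.033] [0.612 0.5   0.198]
0.5 408 [0.3  0.5  0.03] [0.537 0.52  0.194]
scene stick n 164 [0.5369 0.0367 0.1625] [-0.096  0.404  0.91 ] lean 24.5 az 103.4 top [0.534 0.059 0.21 ]
pot rim ((556.5881958007812, 275.7117919921875), (94.15496063232422, 94.73086547851562), 25.388887405395508) 318
tub rim ((553.645263671875, -28.16806411743164), (100.68328094482422, 95.81031799316406), 12.56744384765625) 332
0.4 44 [0.585 0.418 0.041] [0.607 0.42  0.188]
0.42 834 [0.506 0.42  0.03 ] [0.612 0.44  0.194]
0.44 454 [0.51 0.44 0.03] [0.616 0.46  0.233]
0.46 353 [0.512 0.46  0.031] [0.618 0.48  0.234]
0.48 141 [0.517 0.48  0.037] [0.618 0.499 0.198]
0.5 207 [0.301 0.5   0.03 ] [0.53  0.52  0.189]
```

```bash
cat >> h.py <<'E'
def plan(pos,az=None,tilt=0,s=None):
    """print total shift in tool axes (units of .04) and turn total (units 5deg) ; turn applied after shift"""
    if s is None:
        from plant import state; s=state()
    Rt=qR(s["tool_rot"]);d=Rt.T@(np.array(pos)-s["tool_pos"])
    print("t",round(s["time"],2),"pos",s["tool_pos"].round(4),"az",np.degrees(np.arctan2(Rt[1,0],Rt[0,0])).round(2),"zax",Rt[:,2].round(3),"F",s["contact_force"].round(1),"w",round(s["gripper_width"],3))
    print("shift units",(d/.04).round(2),"n>=",np.ceil(np.abs(d/.04).max()))
    if az is not None:
        a=np.radians(az);G=np.array([[np.cos(a),np.sin(a),0],[np.sin(a),-np.cos(a),0],[0,0,-1]])@R.from_euler('x',tilt,degrees=True).as_matrix()
        print("turn units",(np.degrees(R.from_matrix(Rt.T@G).as_rotvec())/5).round(2), "shift units if turned first",((G.T@(np.array(pos)-s["tool_pos"]))/.04).round(2))
E
python3 - <<'E'
from h import *
plan([.534,.03,.25],13)
E
```

```text
t 0.15 pos [ 0.2117 -0.5875  0.2303] az -70.19 zax [-0.     0.002 -1.   ] F [0.3 0.5 0.5] w 1.004
shift units [-11.79 -12.81  -0.47] n>= 13.0
turn units [-2.000e-02  1.000e-02 -1.664e+01] shift units if turned first [ 11.32 -13.23  -0.49]
```

Request:
{"method": "carry_out", "body": {
  "moves": [
    [[0, 0, -0.9, 0, 0, -0.1, 1], [0, 0, -0.9, 0, 0, -0.1, 1], [0, 0, -0.9, 0, 0, -0.1, 1], [0, 0, -0.9, 0, 0, -0.1, 1], [0, 0, -0.9, 0, 0, -0.1, 1], [0, 0, -0.9, 0, 0, 0, 1], [0, 0, -0.9, 0, 0, 0, 1], [0, 0, -0.9, 0, 0, 0, 1]]
  ]
}}

```text
time: 0.82
tool_pos: [0.2118, -0.5878, 0.2509]
tool_rot: [-0.0, 0.956, -0.292, -0.0]
contact_force: [-0.3, -0.2, 1.1]
gripper_width: 1.001
```

Request:
{"method": "carry_out", "body": {
  "moves": [
    [[0, 0, -1, 0, 0, 0, 1], [0, 0, -1, 0, 0, 0, 1], [0, 0, -1, 0, 0, 0, 1], [0, 0, -1, 0, 0, 0, 1], [0, 0, -1, 0, 0, 0, 1], [0, 0, -1, 0, 0, 0, 1], [0, 0, -1, 0, 0, 0, 1], [0, 0, -1, 0, 0, 0, 1]]
  ]
}}

```text
time: 1.48
tool_pos: [0.2118, -0.5877, 0.2508]
tool_rot: [-0.0, 0.999, 0.053, -0.0]
contact_force: [0.4, -0.1, 0.4]
gripper_width: 1.003
```

```bash
python3 - <<'E'
from h import *
plan([.534,.03,.25],13)
E
```

```text
t 1.48 pos [ 0.2118 -0.5877  0.2508] az 6.06 zax [-0.     0.001 -1.   ] F [ 0.4 -0.1  0.4] w 1.003
shift units [  9.64 -14.51   0.03] n>= 15.0
turn units [-0.01  0.   -1.39] shift units if turned first [ 11.32 -13.24   0.02]
```

Request:
{"method": "carry_out", "body": {
  "moves": [
    [[0, 0, -0.7, 0, 0, 0, 1], [0, 0, -0.69, 0, 0, 0, 1], [0, 0, 0, 0.63, -0.74, 0, 1], [0, 0, 0, 0.63, -0.74, 0, 1], [0, 0, 0, 0.63, -0.74, 0, 1], [0, 0, 0, 0.63, -0.74, 0, 1], [0, 0, 0, 0.63, -0.74, 0, 1], [0, 0, 0, 0.63, -0.74, 0, 1]]
  ]
}}

```text
time: 2.15
tool_pos: [0.3204, -0.3795, 0.2509]
tool_rot: [-0.0, 0.994, 0.111, -0.0]
contact_force: [0.4, -0.1, 0.4]
gripper_width: 0.999
```

Request:
{"method": "carry_out", "body": {
  "moves": [
    [[0, 0, 0, 0.63, -0.74, 0, 1], [0, 0, 0, 0.63, -0.74, 0, 1], [0, 0, 0, 0.63, -0.74, 0, 1], [0, 0, 0, 0.63, -0.74, 0, 1], [0, 0, 0, 0.63, -0.74, 0, 1], [0, 0, 0, 0.63, -0.74, 0, 1], [0, 0, 0, 0.63, -0.74, 0, 1], [0, 0, 0, 0.63, -0.74, 0, 1]]
  ]
}}

```text
time: 2.82
tool_pos: [0.4647, -0.1039, 0.2512]
tool_rot: [0.0, 0.994, 0.111, 0.0]
contact_force: [0.8, -0.6, 0.4]
gripper_width: 1.0
```

Request:
{"method": "carry_out", "body": {
  "moves": [
    [[0, 0, 0, 0.63, -0.74, 0, 1], [0, 0, 0, 0.63, -0.74, 0, 1], [0, 0, 0, 0, 0, 0, 1]]
  ]
}}

```text
time: 3.07
tool_pos: [0.5019, -0.0317, 0.251]
tool_rot: [-0.001, 0.993, 0.115, 0.0]
contact_force: [-0.3, 0.4, -0.3]
gripper_width: 0.998
```

```bash
python3 - <<'E'
from h import *
from plant import state,grab_frame
plan([.534,.03,.25],13)
s=state();f=grab_frame("wrist");cv2.imwrite("pics/w1.png",f["frame"][:,:,::-1]);np.savez("w1.npz",**f,T=wristT(s,f))
E
```

```text
t 3.07 pos [ 0.5019 -0.0317  0.251 ] az 13.17 zax [ 0.     0.003 -1.   ] F [-0.3  0.4 -0.3] w 0.998
shift units [ 1.13 -1.32  0.03] n>= 2.0
turn units [-0.03 -0.01  0.03] shift units if turned first [ 1.13 -1.32  0.02]
```

View pics/w1.png

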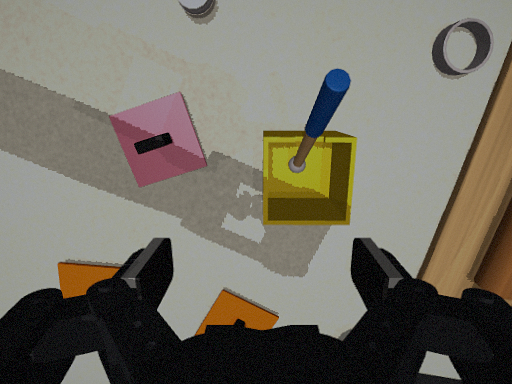

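The wrist view shows the stick clearly: handle top at (337,80), shaft crossing the near rim at about (305,137), tub around (308,178). I'll measure from it.

```bash
python3 - <<'E'
from h import *
f=dict(np.load("w1.npz"));W=cloud(f,f["T"]);hsv=cv2.cvtColor(f["frame"],cv2.COLOR_RGB2HSV);ok=f["z_map"]>0;Z=W[...,2]
H,S,V=[hsv[...,i].astype(int) for i in range(3)]
m=ok&(W[...,0]>.47)&(W[...,0]<.62)&(W[...,1]>-.1)&(W[...,1]<.1)
q=W[m&(Z>.082)&(Z<.1)&(H>22)&(H<35)];print("tub",cv2.minAreaRect((q[:,:2]*1000).astype(np.float32)),np.median(q[:,2]))
m2=m&(H>100)&(H<130)&(S>120)&(Z>.11);q=W[m2]
C=f["T"][:3,3]
# axis points: push surface back along view by ~r for centre band
c=q.mean(0);d=np.linalg.svd(q-c)[2][0];d*=np.sign(d[2])
v=(C-c)/np.linalg.norm(C-c);n=v-(v@d)*d;n/=np.linalg.norm(n);c2=c-n*8*.785/1000
print(len(q),c.round(4),"axis pt",c2.round(4),d.round(3),np.degrees(np.arccos(d[2])).round(1),np.degrees(np.arctan2(d[1],d[0])).round(1))
for z in(.016,.09,.166,.17,.206):print(z,(c2+d*(z-c2[2])/d[2]).round(4))
print("table",np.median(Z[ok&(abs(Z)<.02)]))
print("ext",q[:,2].min(),q[:,2].max())
plan([.534,.045,.25],13)
E
```

```text
tub ((551.344970703125, -28.28504180908203), (94.31326293945312, 95.01278686523438), 12.917427062988281) 0.09103646792508016
4649 [0.5233 0.0052 0.2847] axis pt [ 5.257e-01 -3.000e-04  2.828e-01] [-0.085 -0.369  0.925] 22.3 -102.9
0.016 [0.5502 0.1062 0.016 ]
0.09 [0.5434 0.0767 0.09  ]
0.166 [0.5364 0.0463 0.166 ]
0.17 [0.5361 0.0447 0.17  ]
0.206 [0.5328 0.0304 0.206 ]
table 0.0014599100772129392
ext 0.13259499446868267 0.3529485939022241
t 3.12 pos [ 0.501  -0.0341  0.2509] az 13.09 zax [-0.001  0.001 -1.   ] F [1.1 0.1 0.8] w 0.996
shift units [ 1.25 -1.74  0.02] n>= 2.0
turn units [-0.01  0.01  0.02] shift units if turned first [ 1.25 -1.74  0.02]
```

```bash
python3 - <<'E'
from h import *
from plant import state
f=dict(np.load("w1.npz"));W=cloud(f,f["T"]);hsv=cv2.cvtColor(f["frame"],cv2.COLOR_RGB2HSV);ok=f["z_map"]>0;Z=W[...,2]
H,S,V=[hsv[...,i].astype(int) for i in range(3)]
m2=ok&(W[...,0]>.47)&(W[...,0]<.62)&(W[...,1]>.0)&(W[...,1]<.1)&(H>100)&(H<130)&(S>120)&(Z>.11)&(Z<.215);q=W[m2]
C=f["T"][:3,3]
c=q.mean(0);d=np.linalg.svd(q-c)[2][0];d*=np.sign(d[2])
v=(C-c)/np.linalg.norm(C-c);n=v-(v@d)*d;n/=np.linalg.norm(n);c2=c-n*8*.785/1000
print(len(q),c.round(4),"axis pt",c2.round(4),d.round(3),np.degrees(np.arccos(d[2])).round(1),np.degrees(np.arctan2(d[1],d[0])).round(1),q[:,2].max())
for z in(.016,.09,.166,.17,.206):print(z,(c2+d*(z-c2[2])/d[2]).round(4))
print(state()["tool_pos"],f["T"][:3,3])
E
```

```text
1503 [0.5279 0.0472 0.1875] axis pt [0.5295 0.0526 0.1848] [-0.073  0.465  0.882] 28.1 98.9 0.2115225390197809
0.016 [ 0.5435 -0.0364  0.016 ]
0.09 [0.5374 0.0026 0.09  ]
0.166 [0.5311 0.0427 0.166 ]
0.17 [0.5307 0.0448 0.17  ]
0.206 [0.5278 0.0638 0.206 ]
[ 0.50100689 -0.03406209  0.2508502 ] [0.48658785 0.03532939 0.39487976]
```

Request:
{"method": "carry_out", "body": {
  "moves": [
    [[0, 0, 0, 0.4, -0.58, 0, 1], [0, 0, 0, 0.4, -0.58, 0, 1], [0, 0, 0, 0.4, -0.58, 0, 1], [0, 0, 0, 0, 0, 0.5, 1], [0, 0, 0, 0, 0, 0.5, 1], [0, 0, 0, 0, 0, 0.5, 1], [0, 0, 0, 0, 0, 0.5, 1], [0, 0, 0, 0, 0, 0.5, 1]]
  ]
}}

```text
time: 3.78
tool_pos: [0.5315, 0.0404, 0.1502]
tool_rot: [0.0, 0.994, 0.111, -0.0]
contact_force: [0.1, 0.5, 0.1]
gripper_width: 1.001
```

Request:
{"method": "carry_out", "body": {
  "moves": [
    [[0, 0, 0, 0, 0, 0, 1], [0, 0, 0, 0, 0, 0, 1], [0, 0, 0, 0, 0, 0, 1]]
  ]
}}

```text
time: 4.03
tool_pos: [0.5324, 0.0408, 0.1525]
tool_rot: [0.0, 0.994, 0.111, 0.001]
contact_force: [0.2, -0.4, 1.2]
gripper_width: 0.997
```

```bash
python3 - <<'E'
from h import *
from plant import state,grab_frame
plan([.532,.045,.15],13)
s=state();f=grab_frame("wrist");cv2.imwrite("pics/w2.png",f["frame"][:,:,::-1]);np.savez("w2.npz",**f,T=wristT(s,f))
E
```

```text
t 4.03 pos [0.5324 0.0408 0.1525] az 12.71 zax [ 0.001 -0.    -1.   ] F [ 0.2 -0.4  1.2] w 0.997
shift units [ 0.01 -0.1   0.06] n>= 1.0
turn units [ 0.01 -0.02 -0.06] shift units if turned first [ 0.01 -0.1   0.06]
```

View pics/w2.png

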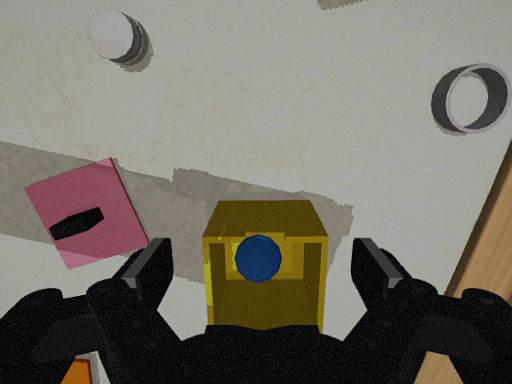

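The handle end sits centred between the fingers at (258,259). I'll close on it.

Request:
{"method": "carry_out", "body": {
  "moves": [
    [[0, 0, 0, 0, -0.1, 0.05, 1], [0, 0, 0, 0, 0, 0, -1], [0, 0, 0, 0, 0, 0, -1], [0, 0, 0, 0, 0, 0, -1], [0, 0, 0, 0, 0, 0, -1], [0, 0, 0, 0, 0, 0, -1], [0, 0, 0, 0, 0, 0, -1], [0, 0, 0, 0, 0, 0, -1]]
  ]
}}

```text
time: 4.75
tool_pos: [0.531, 0.0454, 0.1494]
tool_rot: [-0.0, 0.994, 0.111, -0.0]
contact_force: [0.1, -0.8, 1.4]
gripper_width: 0.166
```

Request:
{"method": "carry_out", "body": {
  "moves": [
    [[0, 0, 0, 0, 0, 0, -1], [0, 0, 0, 0, 0, 0, -1], [0, 0, 0, 0, 0, 0, -1], [0, 0, 0, 0, 0, 0, -1]]
  ]
}}

```text
time: 5.08
tool_pos: [0.531, 0.0454, 0.1494]
tool_rot: [-0.0, 0.994, 0.111, -0.0]
contact_force: [-1.0, 0.9, 2.7]
gripper_width: 0.175
```

Request:
{"method": "carry_out", "body": {
  "moves": [
    [[0, 0, 0, 0, 0, -0.3, -1], [0, 0, 0, 0, 0, -0.5, -1], [0, 0, 0, 0, 0, -0.5, -1], [0, 0, 0, 0, 0, -0.6, -1], [0, 0, 0, 0, 0, -0.6, -1], [0, 0, 0, 0, 0, -0.6, -1], [0, 0, 0, 0, 0, -0.6, -1], [0, 0, 0, 0, 0, -0.5, -1]]
  ]
}}

```text
time: 5.75
tool_pos: [0.5312, 0.0454, 0.32]
tool_rot: [0.0, 0.994, 0.111, 0.001]
contact_force: [-0.2, -0.5, -0.2]
gripper_width: 0.172
```

```bash
python3 - <<'E'
from h import *
from plant import state,grab_frame
plan([.532,.045,.32],13)
s=state();f=grab_frame("scene");cv2.imwrite("pics/s3.png",cv2.resize(f["frame"][100:300,150:450,::-1],None,fx=2.5,fy=2.5));np.savez("s3.npz",**f)
f=grab_frame("top");cv2.imwrite("pics/t3.png",cv2.resize(f["frame"][100:260,100:360,::-1],None,fx=3,fy=3));np.savez("t3.npz",**f)
E
```

```text
t 5.75 pos [0.5312 0.0454 0.32  ] az 12.76 zax [ 0.002 -0.    -1.   ] F [-0.2 -0.5 -0.2] w 0.172
shift units [0.02 0.01 0.  ] n>= 1.0
turn units [ 0.01 -0.02 -0.05] shift units if turned first [0.02 0.01 0.  ]
```

View pics/s3.png

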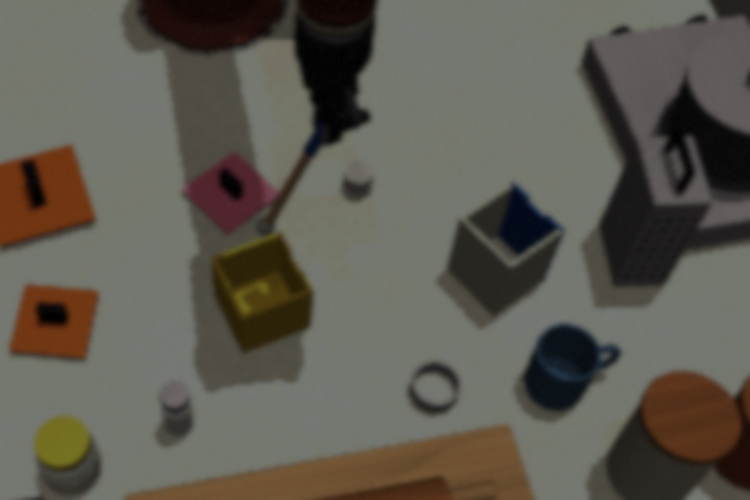

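View pics/t3.png

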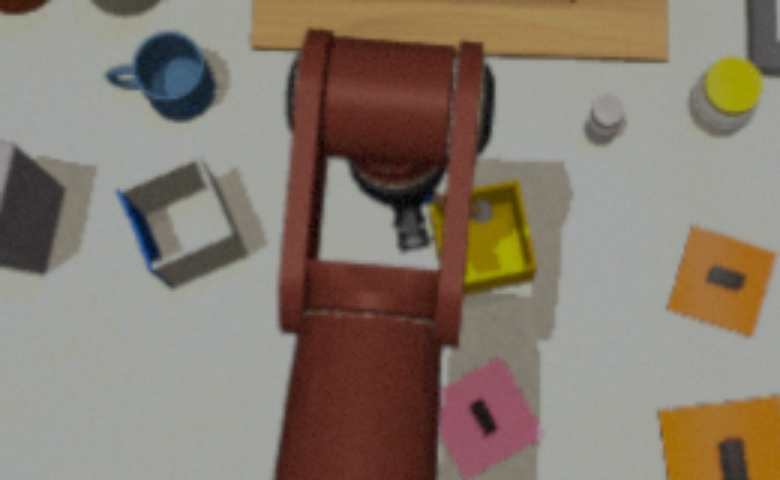

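The stick is held and still leaning, with its foot clear of the tub at scene pixel (256,191). I'll measure its lean in hand.

```bash
python3 - <<'E'
from h import *
s0=np.array([.5312,.0454,.32])
for n in("s3","t3"):
    f=dict(np.load(n+".npz"));W=cloud(f);ok=f["z_map"]>0
    m=ok&(W[...,0]>.49)&(W[...,0]<.59)&(W[...,1]>-.07)&(W[...,1]<.04)&(W[...,2]>.14)&(W[...,2]<.32)
    q=W[m]
    v,u=np.nonzero(m)
    print(n,len(q))
    if len(q)<5: continue
    c=q.mean(0);d=np.linalg.svd(q-c)[2][0];d*=np.sign(d[2]);print(c.round(4),d.round(3),np.degrees(np.arccos(d[2])).round(1),np.degrees(np.arctan2(d[1],d[0])).round(1),"lowest",q[:,2].min().round(3),q[q[:,2].argsort()[:8]].mean(0).round(3))
    print("axis at .3387",(c+d*(.3387-c[2])/d[2]).round(4))
E
```

```text
s3 204
[5.463e-01 5.000e-04 2.495e-01] [-0.098  0.406  0.908] 24.7 103.6 lowest 0.18 [ 0.555 -0.025  0.187]
axis at .3387 [0.5366 0.0404 0.3387]
t3 77
[ 0.5414 -0.0071  0.2372] [-0.108  0.398  0.911] 24.4 105.1 lowest 0.189 [ 0.544 -0.025  0.193]
axis at .3387 [0.5294 0.0372 0.3387]
```

Request:
{"method": "carry_out", "body": {
  "moves": [
    [[0, 0, -0.65, 0, 0, 0, -1], [0, 0, -0.65, 0, 0, 0, -1], [0, 0, -0.65, 0, 0, 0, -1], [0, 0, -0.6, 0, 0, 0, -1], [0, 0, 0, 0.15, -0.3, 0, -1], [0, 0, 0, 0.25, -0.5, 0, -1], [0, 0, 0, 0.3, -0.6, 0, -1], [0, 0, 0, 0.3, -0.6, 0, -1]]
  ]
}}

```text
time: 6.52
tool_pos: [0.532, 0.1354, 0.3154]
tool_rot: [-0.0, 0.975, 0.22, -0.001]
contact_force: [0.2, -0.7, -1.4]
gripper_width: 0.172
```

Request:
{"method": "carry_out", "body": {
  "moves": [
    [[0, 0, 0, 0.3, -0.6, 0, -1], [0, 0, 0, 0.3, -0.6, 0, -1], [0, 0, 0, 0.3, -0.6, 0, -1], [0, 0, 0, 0.3, -0.6, 0, -1], [0, 0, 0, 0.3, -0.6, 0, -1], [0, 0, 0, 0.3, -0.6, 0, -1], [0, 0, 0, 0.2, -0.4, 0, -1], [0, 0, 0, 0, 0, 0, -1]]
  ]
}}

```text
time: 7.18
tool_pos: [0.5348, 0.3164, 0.3148]
tool_rot: [-0.0, 0.975, 0.223, -0.002]
contact_force: [-0.7, -0.2, -1.3]
gripper_width: 0.171
```

```bash
python3 - <<'E'
from h import *
from plant import state,grab_frame
plan([.5306,.3302,.32],25.4)
s=state();f=grab_frame("wrist");cv2.imwrite("pics/w4.png",f["frame"][:,:,::-1]);np.savez("w4.npz",**f,T=wristT(s,f))
f=grab_frame("scene");cv2.imwrite("pics/s4.png",cv2.resize(f["frame"][60:260,230:470,::-1],None,fx=3,fy=3));np.savez("s4.npz",**f)
plan([.5306,.3302,.32],25.4)
E
```

```text
t 7.18 pos [0.5348 0.3164 0.3148] az 25.72 zax [-0.003  0.    -1.   ] F [-0.7 -0.2 -1.3] w 0.171
shift units [ 0.05 -0.36 -0.13] n>= 1.0
turn units [-0.02  0.03  0.06] shift units if turned first [ 0.05 -0.36 -0.13]
t 7.28 pos [0.5353 0.3137 0.3154] az 25.58 zax [-0.002 -0.002 -1.   ] F [-0.4  0.3 -0. ] w 0.17
shift units [ 0.07 -0.42 -0.11] n>= 1.0
turn units [0.   0.03 0.04] shift units if turned first [ 0.07 -0.42 -0.11]
```

View pics/w4.png

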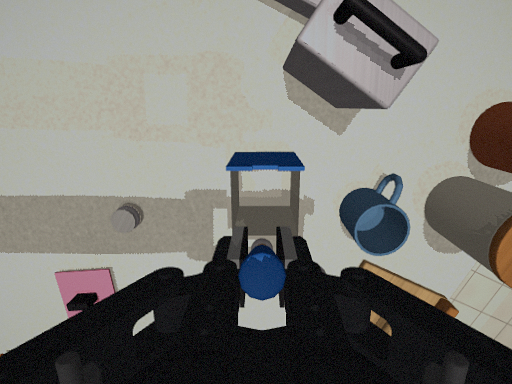

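View pics/s4.png

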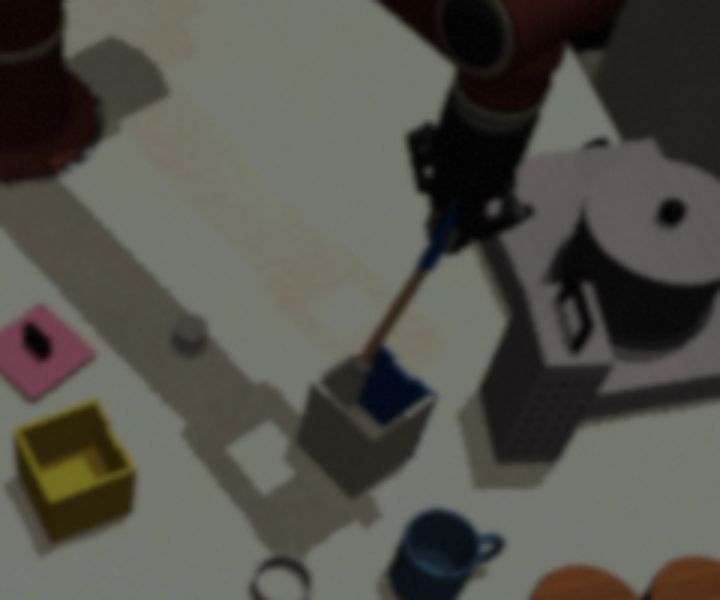

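The pot's blue rim is at (227–304,160), in line with the stick at column 262. I'll refine the pot and foot positions.

```bash
python3 - <<'E'
from h import *
f=dict(np.load("w4.npz"));W=cloud(f,f["T"]);ok=f["z_map"]>0;Z=W[...,2]
hsv=cv2.cvtColor(f["frame"],cv2.COLOR_RGB2HSV);H,S,V=[hsv[...,i].astype(int) for i in range(3)]
v,u=np.mgrid[:384,:512]
m=ok&(H>105)&(H<125)&(S>150)&(v<175)&(u>215)&(u<320);q=W[m&(Z>.105)&(Z<.13)]
print("blue rim",len(q),np.median(q,0).round(4),cv2.minAreaRect((q[:,:2]*1000).astype(np.float32)))
for nm,sel in (("top",(Z>.1175)),("dip",(Z>.105)&(Z<.115))):
    q=W[m&sel];print(nm,len(q),q.mean(0).round(4) if len(q) else '')
rim=ok&(W[...,0]>.48)&(W[...,0]<.63)&(W[...,1]>.2)&(W[...,1]<.345)&(Z>.112)&(Z<.128)&(v<232);q=W[rim]
print("rim",cv2.minAreaRect((q[:,:2]*1000).astype(np.float32)),np.median(q[:,2]))
f=dict(np.load("s4.npz"));W=cloud(f);ok=f["z_map"]>0
q=W[ok&(W[...,0]>.49)&(W[...,0]<.6)&(W[...,1]>.2)&(W[...,1]<.31)&(W[...,2]>.15)&(W[...,2]<.32)]
c=q.mean(0);d=np.linalg.svd(q-c)[2][0];d*=np.sign(d[2]);print(len(q),c.round(4),d.round(3),np.degrees(np.arccos(d[2])).round(1),np.degrees(np.arctan2(d[1],d[0])).round(1),q[q[:,2].argsort()[:8]].mean(0).round(3))
E
```

```text
blue rim 432 [0.5383 0.3192 0.1175] ((537.7509765625, 318.2180480957031), (87.8097915649414, 4.672807693481445), 25.86424446105957)
top 217 [0.5386 0.3191 0.1208]
dip 207 [0.5371 0.3192 0.1109]
rim ((554.6624145507812, 283.12567138671875), (90.23997497558594, 82.54052734375), 25.72402572631836) 0.12097327821235829
243 [0.5568 0.2717 0.2495] [-0.18   0.375  0.909] 24.6 115.7 [0.574 0.244 0.181]
```

Request:
{"method": "carry_out", "body": {
  "moves": [
    [[0, 0, 0, 0.05, -0.25, 0, -1], [0, 0, 0, 0.04, -0.2, 0, -1], [0, 0, 0, 0, 0, 0, -1], [0, 0, 0, 0, 0, 0.3, -1], [0, 0, 0, 0, 0, 0.3, -1], [0, 0, 0, 0, 0, 0.3, -1], [0, 0, 0, 0, 0, 0.3, -1], [0, 0, 0, 0, 0, 0, -1]]
  ]
}}

```text
time: 7.95
tool_pos: [0.5298, 0.3303, 0.2641]
tool_rot: [0.001, 0.975, 0.221, -0.004]
contact_force: [-0.1, 0.1, -2.4]
gripper_width: 0.171
```

```bash
python3 - <<'E'
from h import *
from plant import state,grab_frame
plan([.5309,.3314,.15],25.4)
s=state();f=grab_frame("wrist");cv2.imwrite("pics/w5.png",f["frame"][:,:,::-1]);np.savez("w5.npz",**f,T=wristT(s,f))
f=grab_frame("scene");cv2.imwrite("pics/s5.png",cv2.resize(f["frame"][60:260,230:470,::-1],None,fx=3,fy=3));np.savez("s5.npz",**f)
plan([.5309,.3314,.15],25.4)
E
```

```text
t 7.95 pos [0.5298 0.3303 0.2641] az 25.49 zax [-0.007 -0.003 -1.   ] F [-0.1  0.1 -2.4] w 0.171
shift units [ 0.06 -0.01  2.85] n>= 3.0
turn units [-0.    0.09  0.02] shift units if turned first [ 0.04 -0.01  2.85]
t 8.05 pos [0.5309 0.331  0.2677] az 25.5 zax [-0.002 -0.001 -1.   ] F [ 0.4 -0.7 -0.7] w 0.173
shift units [ 0.01 -0.01  2.94] n>= 3.0
turn units [-0.    0.03  0.02] shift units if turned first [ 0.   -0.01  2.94]
```

View pics/w5.png

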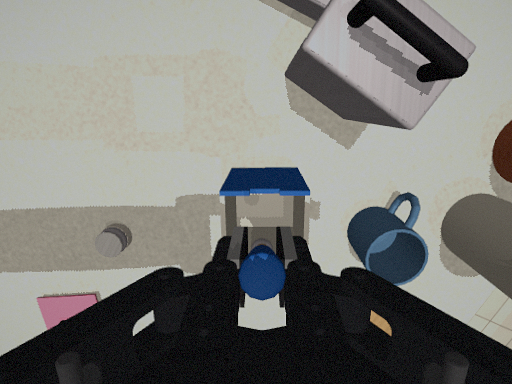

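View pics/s5.png

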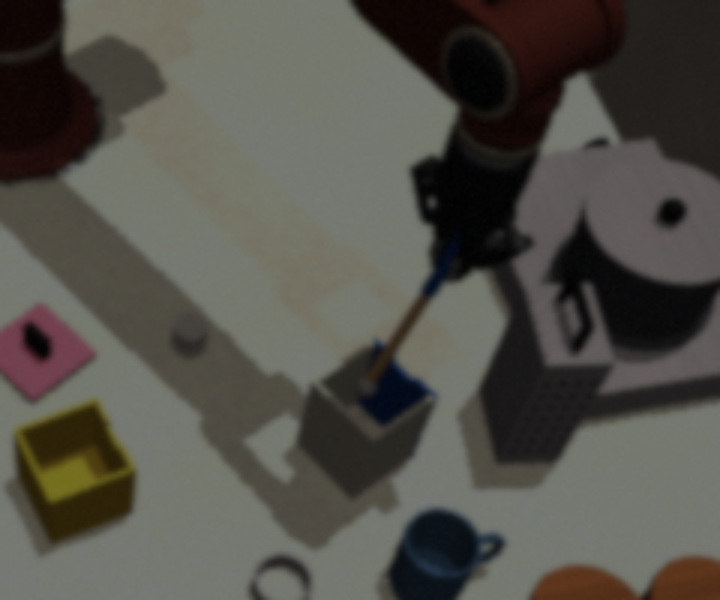

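The foot is entering the mouth, lined up with the dip. I'll lower it further.

Request:
{"method": "carry_out", "body": {
  "moves": [
    [[0, 0, 0, 0, 0, 0.35, -1], [0, 0, 0, 0, 0, 0.4, -1], [0, 0, 0, 0, 0, 0.4, -1], [0, 0, 0, 0, 0, 0.4, -1], [0, 0, 0, 0, 0, 0.4, -1], [0, 0, 0, 0, 0, 0.4, -1], [0, 0, 0, 0, 0, 0.2, -1], [0, 0, 0, 0, 0, 0, -1]]
  ]
}}

```text
time: 8.72
tool_pos: [0.5302, 0.3308, 0.1645]
tool_rot: [0.0, 0.975, 0.221, -0.002]
contact_force: [0.1, -1.0, -1.7]
gripper_width: 0.174
```

```bash
python3 - <<'E'
from h import *
from plant import state,grab_frame
plan([.5309,.3314,.15],25.4)
f=grab_frame("scene");cv2.imwrite("pics/s6.png",cv2.resize(f["frame"][110:260,280:420,::-1],None,fx=4,fy=4));np.savez("s6.npz",**f)
plan([.5309,.3314,.15],25.4)
E
```

```text
t 8.72 pos [0.5302 0.3308 0.1645] az 25.51 zax [-0.004 -0.002 -1.   ] F [ 0.1 -1.  -1.7] w 0.174
shift units [ 0.02 -0.01  0.36] n>= 1.0
turn units [-0.    0.05  0.02] shift units if turned first [ 0.02 -0.01  0.36]
t 8.77 pos [0.5309 0.3312 0.1662] az 25.51 zax [-0.002 -0.001 -1.   ] F [-0.1  0.2 -1.5] w 0.17
shift units [ 0.   -0.    0.41] n>= 1.0
turn units [-0.    0.02  0.02] shift units if turned first [ 0.   -0.    0.41]
```

View pics/s6.png

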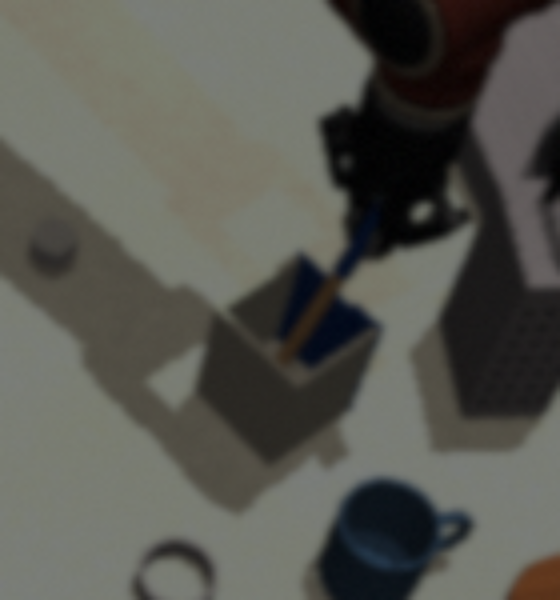

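Now I'll lower slowly to contact.

Request:
{"method": "carry_out", "body": {
  "moves": [
    [[0, 0, 0, 0, 0, 0.1, -1], [0, 0, 0, 0, 0, 0.1, -1], [0, 0, 0, 0, 0, 0.07, -1], [0, 0, 0, 0, 0, 0, -1]]
  ]
}}

```text
time: 9.1
tool_pos: [0.5314, 0.3314, 0.1563]
tool_rot: [0.0, 0.975, 0.221, -0.0]
contact_force: [-0.2, 0.1, -1.1]
gripper_width: 0.168
```

Request:
{"method": "carry_out", "body": {
  "moves": [
    [[0, 0, 0, 0, 0, 0.05, -1], [0, 0, 0, 0, 0, 0, -1]]
  ]
}}

```text
time: 9.27
tool_pos: [0.5314, 0.3314, 0.1544]
tool_rot: [0.0, 0.975, 0.221, -0.0]
contact_force: [0.3, -0.8, -0.7]
gripper_width: 0.172
```

Request:
{"method": "carry_out", "body": {
  "moves": [
    [[0, 0, 0, 0, 0, 0.05, -1], [0, 0, 0, 0, 0, 0, -1]]
  ]
}}

```text
time: 9.43
tool_pos: [0.5314, 0.3314, 0.1523]
tool_rot: [0.0, 0.975, 0.221, -0.0]
contact_force: [-1.0, -0.2, -1.4]
gripper_width: 0.171
```

Request:
{"method": "carry_out", "body": {
  "moves": [
    [[0, 0, 0, 0, 0, 0.04, -1], [0, 0, 0, 0, 0, 0, -1]]
  ]
}}

```text
time: 9.6
tool_pos: [0.5314, 0.3315, 0.1507]
tool_rot: [-0.0, 0.975, 0.221, -0.0]
contact_force: [-0.2, 0.1, -0.5]
gripper_width: 0.172
```

Request:
{"method": "carry_out", "body": {
  "moves": [
    [[0, 0, 0, 0, 0, 0.04, -1], [0, 0, 0, 0, 0, 0, -1]]
  ]
}}

```text
time: 9.77
tool_pos: [0.5317, 0.3319, 0.1503]
tool_rot: [-0.0, 0.975, 0.221, 0.0]
contact_force: [-1.1, 0.1, 3.1]
gripper_width: 0.17
```

The foot touches the pot floor: force is up 3–4 N at z≈0.150, which matches the prediction. I'll check the gap at the dip.

```bash
python3 - <<'E'
from h import *
from plant import state,grab_frame
s=state();f=grab_frame("wrist");cv2.imwrite("pics/w7.png",cv2.resize(f["frame"][120:300,150:390,::-1],None,fx=3,fy=3));np.savez("w7.npz",**f,T=wristT(s,f))
f=grab_frame("scene");cv2.imwrite("pics/s7.png",cv2.resize(f["frame"][150:240,310:410,::-1],None,fx=6,fy=6));np.savez("s7.npz",**f)
E
```

```text
(no output)
```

View pics/w7.png

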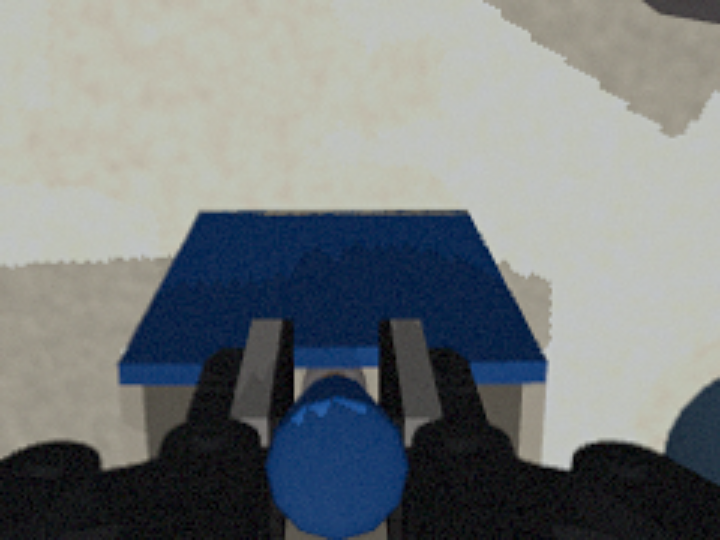

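View pics/s7.png

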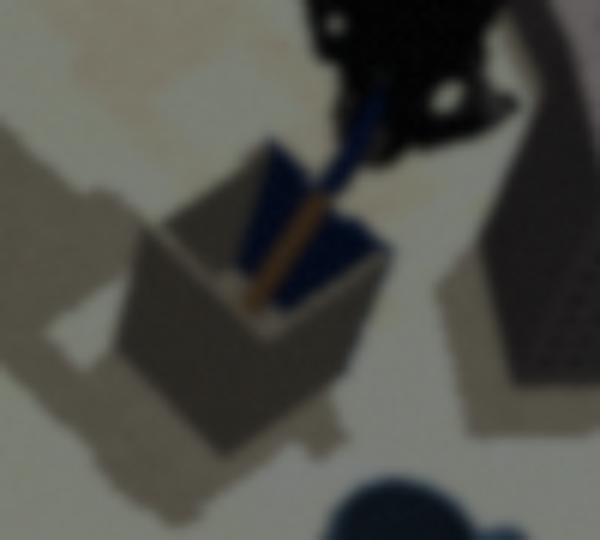

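Shaft is in the middle of the dip (dip centre column ≈335, handle 337). I'll ease it outward against the rim.

Request:
{"method": "carry_out", "body": {
  "moves": [
    [[0, 0, 0, 0, -0.04, 0, -1], [0, 0, 0, 0, 0, 0, -1]]
  ]
}}

```text
time: 10.03
tool_pos: [0.5311, 0.3329, 0.1498]
tool_rot: [0.0, 0.975, 0.221, 0.001]
contact_force: [-0.2, 0.6, 3.9]
gripper_width: 0.169
```

Request:
{"method": "carry_out", "body": {
  "moves": [
    [[0, 0, 0, 0, -0.04, 0, -1], [0, 0, 0, 0, 0, 0, -1]]
  ]
}}

```text
time: 10.2
tool_pos: [0.5305, 0.334, 0.1494]
tool_rot: [0.001, 0.975, 0.221, 0.0]
contact_force: [1.0, -1.1, 3.4]
gripper_width: 0.175
```

Request:
{"method": "carry_out", "body": {
  "moves": [
    [[0, 0, 0, 0, -0.04, 0, -1], [0, 0, 0, 0, 0, 0, -1]]
  ]
}}

```text
time: 10.37
tool_pos: [0.5297, 0.3354, 0.1494]
tool_rot: [0.001, 0.975, 0.221, 0.0]
contact_force: [0.7, -1.9, 2.3]
gripper_width: 0.174
```

```bash
python3 - <<'E'
from h import *
plan([.53,.335,.15],25.4)
E
```

```text
t 10.37 pos [0.5297 0.3354 0.1494] az 25.52 zax [ 0.001 -0.001 -1.   ] F [ 0.7 -1.9  2.3] w 0.174
shift units [ 0.    0.01 -0.02] n>= 1.0
turn units [ 0.02 -0.01  0.02] shift units if turned first [ 0.    0.01 -0.02]
```

Lateral contact is about 2 N, so the shaft is against the dip. Releasing.

Request:
{"method": "carry_out", "body": {
  "moves": [
    [[0, 0, 0, 0, 0, 0, -0.5], [0, 0, 0, 0, 0, 0, -0.4], [0, 0, 0, 0, 0, 0, -0.2], [0, 0, 0, 0, 0, 0, 0.2], [0, 0, 0, 0, 0, 0, 0.2], [0, 0, 0, 0, 0, 0, 0.2], [0, 0, 0, 0, 0, 0, 0.2]]
  ]
}}

```text
time: 10.95
tool_pos: [0.5293, 0.3358, 0.1492]
tool_rot: [-0.0, 0.975, 0.221, -0.0]
contact_force: [0.8, -0.4, -0.7]
gripper_width: 0.604
```

```bash
python3 - <<'E'
from h import *
from plant import state,grab_frame
plan([.53,.335,.26],25.4)
s=state();f=grab_frame("wrist");cv2.imwrite("pics/w8.png",f["frame"][:,:,::-1])
f=grab_frame("scene");cv2.imwrite("pics/s8.png",cv2.resize(f["frame"][130:240,300:420,::-1],None,fx=5,fy=5));np.savez("s8.npz",**f)
E
```

```text
t 10.95 pos [0.5293 0.3358 0.1492] az 25.51 zax [-0.  0. -1.] F [ 0.8 -0.4 -0.7] w 0.604
shift units [ 0.01  0.03 -2.77] n>= 3.0
turn units [-0.    0.    0.02] shift units if turned first [ 0.01  0.03 -2.77]
```

View pics/w8.png

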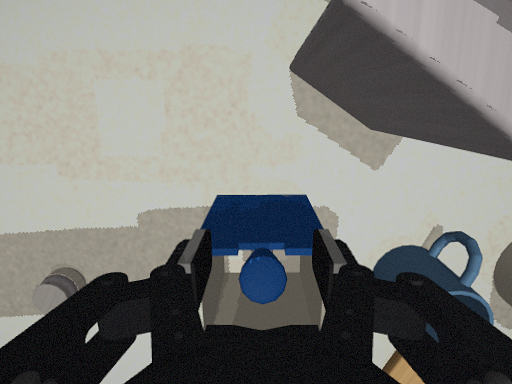

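View pics/s8.png

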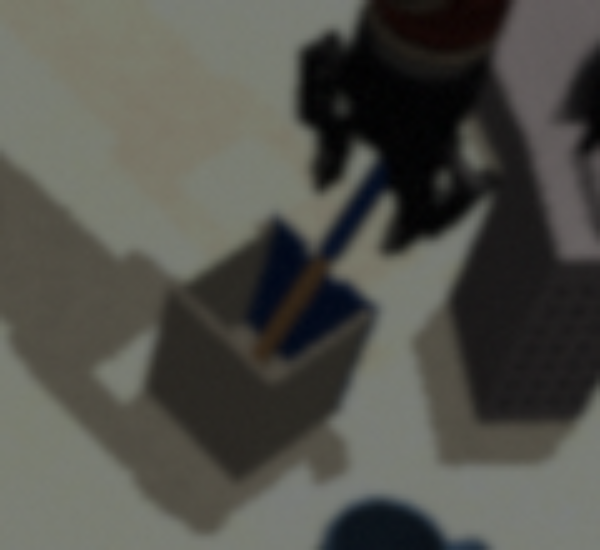

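The stick stays leaning in the dip at wrist (263,250–275), with the fingers free on both sides. I'll lift away.

Request:
{"method": "carry_out", "body": {
  "moves": [
    [[0, 0, 0, 0, 0, -0.2, 0.4], [0, 0, 0, 0, 0, -0.4, 0.4], [0, 0, 0, 0, 0, -0.6, 0.4], [0, 0, 0, 0, 0, -0.7, 0.4], [0, 0, 0, 0, 0, -0.7, 0.4], [0, 0, 0, 0, 0, -0.6, 0.4], [0, 0, 0, 0, 0, 0, 0.4]]
  ]
}}

```text
time: 11.63
tool_pos: [0.5318, 0.337, 0.2857]
tool_rot: [-0.001, 0.975, 0.221, 0.006]
contact_force: [0.8, -0.4, 1.9]
gripper_width: 0.697
```

Request:
{"method": "carry_out", "body": {
  "moves": [
    [[0, 0, 0.5, -0.2, 0.5, 0, 0.4], [0, 0, 1, -0.2, 0.5, 0, 0.4], [0, 0, 1, 0, 0, 0, 0.6], [0, 0, 1, 0, 0, 0, 0.6], [0, 0, 1, 0, 0, 0, 1], [0, 0, 1, 0, 0, 0, 1], [0, 0, 1, 0, 0, 0, 1], [0, 0, 1, 0, 0, 0, 1]]
  ]
}}

```text
time: 12.3
tool_pos: [0.5311, 0.2926, 0.2771]
tool_rot: [0.0, 0.994, -0.107, -0.0]
contact_force: [-1.0, 0.1, 0.3]
gripper_width: 1.002
```

```bash
python3 - <<'E'
from h import *
from plant import state,grab_frame
plan([.515,-.25,.25],-16.3)
f=grab_frame("scene");cv2.imwrite("pics/s9.png",cv2.resize(f["frame"][130:240,300:420,::-1],None,fx=5,fy=5));np.savez("s9.npz",**f)
W=cloud(f);ok=f["z_map"]>0
q=W[ok&(W[...,0]>.48)&(W[...,0]<.58)&(W[...,1]>.28)&(W[...,1]<.4)&(W[...,2]>.128)&(W[...,2]<.23)]
c=q.mean(0);d=np.linalg.svd(q-c)[2][0];d*=np.sign(d[2]);print(len(q),c.round(4),d.round(3),np.degrees(np.arccos(d[2])).round(1),np.degrees(np.arctan2(d[1],d[0])).round(1),q[q[:,2].argmax()])
E
```

```text
t 12.3 pos [0.5311 0.2926 0.2771] az -12.24 zax [-0. -0. -1.] F [-1.   0.1  0.3] w 1.002
shift units [ 2.48 13.34  0.68] n>= 14.0
turn units [0.   0.   0.81] shift units if turned first [ 3.42 13.13  0.68]
144 [0.5351 0.3275 0.1728] [-0.186  0.378  0.907] 24.9 116.2 [0.52803091 0.33515212 0.21251031]
```

View pics/s9.png

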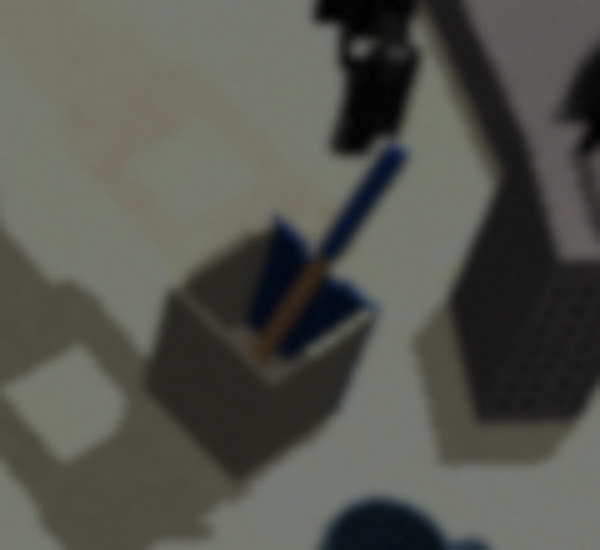

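The stick stands in the dip with a lean of 24.9° at azimuth 116°. Next is the cover.

Request:
{"method": "carry_out", "body": {
  "moves": [
    [[0, 0, 0.81, 0, 0, 0, 1], [0, 0, 0, 0.2, 0.8, 0.04, 1], [0, 0, 0, 0.2, 0.8, 0.04, 1], [0, 0, 0, 0.2, 0.8, 0.04, 1], [0, 0, 0, 0.2, 0.8, 0.04, 1], [0, 0, 0, 0.2, 0.8, 0.04, 1], [0, 0, 0, 0.2, 0.8, 0.04, 1], [0, 0, 0, 0.2, 0.8, 0.04, 1]]
  ]
}}

```text
time: 13.02
tool_pos: [0.5227, 0.0606, 0.266]
tool_rot: [-0.0, 0.99, -0.138, 0.0]
contact_force: [0.4, 0.5, -0.5]
gripper_width: 0.998
```

Request:
{"method": "carry_out", "body": {
  "moves": [
    [[0, 0, 0, 0.2, 0.8, 0.04, 1], [0, 0, 0, 0.2, 0.8, 0.04, 1], [0, 0, 0, 0.2, 0.8, 0.04, 1], [0, 0, 0, 0.2, 0.8, 0.04, 1], [0, 0, 0, 0.2, 0.8, 0.04, 1], [0, 0, 0, 0.2, 0.8, 0.04, 1], [0, 0, 0, 0.2, 0.8, 0.04, 1], [0, 0, 0, 0.2, 0.8, 0.04, 1]]
  ]
}}

```text
time: 13.68
tool_pos: [0.5135, -0.2033, 0.2532]
tool_rot: [-0.0, 0.99, -0.139, 0.0]
contact_force: [1.0, 0.0, 0.6]
gripper_width: 0.999
```

Request:
{"method": "carry_out", "body": {
  "moves": [
    [[0, 0, 0, 0.2, 0.8, 0.04, 1], [0, 0, 0, 0.02, 0.3, 0, 1], [0, 0, 0, 0, 0, 0, 1], [0, 0, 0, 0, 0, 0, 1], [0, 0, 0, 0, 0, 0, 1]]
  ]
}}

```text
time: 14.1
tool_pos: [0.5103, -0.2454, 0.2517]
tool_rot: [-0.0, 0.99, -0.139, 0.0]
contact_force: [-0.1, 0.0, -0.7]
gripper_width: 1.0
```

```bash
python3 - <<'E'
from h import *
from plant import state,grab_frame
plan([.522,-.288,.017],-16.3)
s=state();f=grab_frame("wrist");T=wristT(s,f);cv2.imwrite("pics/w10.png",f["frame"][:,:,::-1])
W=cloud(f,T);ok=f["z_map"]>0;hsv=cv2.cvtColor(f["frame"],cv2.COLOR_RGB2HSV);H,S,V=[hsv[...,i].astype(int) for i in range(3)]
b=ok&(abs(W[...,0]-.522)<.09)&(abs(W[...,1]+.288)<.09)
m=b&(H>5)&(H<=22)&(S>170)&(W[...,2]>.008)&(W[...,2]<.03);q=W[m]
print("plate",cv2.minAreaRect((q[:,:2]*1000).astype(np.float32)),np.median(q[:,2]))
m=b&(abs(W[...,0]-.522)<.035)&(abs(W[...,1]+.288)<.035)&(W[...,2]>.04)&(W[...,2]<.055);q=W[m]
print("bar",cv2.minAreaRect((q[:,:2]*1000).astype(np.float32)),np.median(q[:,2]),len(q))
E
```

```text
t 14.1 pos [ 0.5103 -0.2454  0.2517] az -15.96 zax [ 0.     0.001 -1.   ] F [-0.1  0.  -0.7] w 1.0
shift units [0.57 0.95 5.87] n>= 6.0
turn units [-0.01  0.    0.07] shift units if turned first [0.58 0.94 5.87]
plate ((521.588623046875, -286.89727783203125), (94.9504165649414, 95.45307159423828), 73.23654174804688) 0.014395564869383815
bar ((521.4993896484375, -286.87530517578125), (35.660343170166016, 13.69930362701416), 74.59961700439453) 0.046123786164130126 338
```

View pics/w10.png

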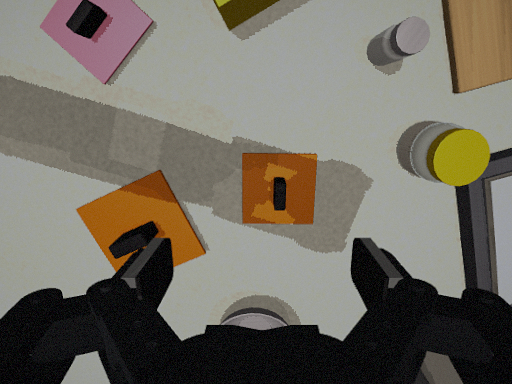

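The cover lies at (0.5216,−0.2869) and measures 95 mm, so it's the smaller orange one. Its bar runs across the jaws. Descending.

Request:
{"method": "carry_out", "body": {
  "moves": [
    [[0, 0, 0.1, 0.28, 0.46, 0, 1], [0, 0, 0, 0.28, 0.46, 0, 1], [0, 0, 0, 0, 0, 0.8, 1], [0, 0, 0, 0, 0, 0.9, 1], [0, 0, 0, 0, 0, 0.9, 1], [0, 0, 0, 0, 0, 0.9, 1], [0, 0, 0, 0, 0, 0.9, 1], [0, 0, 0, 0, 0, 0.5, 1]]
  ]
}}

```text
time: 14.82
tool_pos: [0.5196, -0.2849, 0.0511]
tool_rot: [-0.002, 0.99, -0.143, -0.003]
contact_force: [-1.1, 1.0, 0.1]
gripper_width: 0.996
```

Request:
{"method": "carry_out", "body": {
  "moves": [
    [[0, 0, 0, 0, 0, 0.3, 1], [0, 0, 0, 0, 0, 0.3, 1], [0, 0, 0, 0, 0, 0, 1], [0, 0, 0, 0, 0, 0, 1]]
  ]
}}

```text
time: 15.15
tool_pos: [0.5222, -0.288, 0.0326]
tool_rot: [0.0, 0.99, -0.143, 0.001]
contact_force: [-0.0, 0.4, 0.9]
gripper_width: 1.001
```

```bash
python3 - <<'E'
from h import *
plan([.5216,-.2869,.018],-16.5)
E
```

```text
t 15.15 pos [ 0.5222 -0.288   0.0326] az -16.49 zax [ 0.001 -0.001 -1.   ] F [-0.   0.4  0.9] w 1.001
shift units [-0.02 -0.02  0.36] n>= 1.0
turn units [ 0.   -0.01  0.  ] shift units if turned first [-0.02 -0.02  0.36]
```

Request:
{"method": "carry_out", "body": {
  "moves": [
    [[0, 0, 0, 0, 0, 0.2, 1], [0, 0, 0, 0, 0, 0.15, 1], [0, 0, 0, 0, 0, 0, 0.3], [0, 0, 0, 0, 0, 0, -0.2], [0, 0, 0, 0, 0, 0, -1], [0, 0, 0, 0, 0, 0, -1], [0, 0, 0, 0, 0, 0, -1], [0, 0, 0, 0, 0, 0, -1]]
  ]
}}

```text
time: 15.82
tool_pos: [0.5216, -0.2882, 0.0182]
tool_rot: [0.0, 0.99, -0.144, 0.0]
contact_force: [-4.4, 3.3, 8.3]
gripper_width: 0.151
```

Request:
{"method": "carry_out", "body": {
  "moves": [
    [[0, 0, 0, 0, 0, 0, -1], [0, 0, 0, 0, 0, 0, -1], [0, 0, 0, 0, 0, 0, -1], [0, 0, 0, 0, 0, 0, -1], [0, 0, 0, 0, 0, 0, -1]]
  ]
}}

```text
time: 16.23
tool_pos: [0.5218, -0.2883, 0.0182]
tool_rot: [0.0, 0.99, -0.144, 0.0]
contact_force: [-0.6, -0.4, 3.0]
gripper_width: 0.157
```

Request:
{"method": "carry_out", "body": {
  "moves": [
    [[0, 0, 0, 0, 0, -0.2, -1], [0, 0, 0, 0, 0, -0.5, -1], [0, 0, 0, 0, 0, -0.7, -1], [0, 0, 0, 0, 0, -0.8, -1], [0, 0, 0, 0, 0, -0.8, -1], [0, 0, 0, 0, 0, -0.8, -1], [0, 0, 0, 0, 0, -0.5, -1], [0, 0, 0, 0, 0, 0, -1]]
  ]
}}

```text
time: 16.9
tool_pos: [0.5237, -0.2896, 0.1962]
tool_rot: [0.002, 0.99, -0.144, 0.004]
contact_force: [1.5, -0.3, -0.0]
gripper_width: 0.152
```

Request:
{"method": "carry_out", "body": {
  "moves": [
    [[0, 0, -1, 0, 0, 0, -1], [0, 0, -1, 0, 0, 0, -1], [0, 0, -1, 0, 0, 0, -1], [0, 0, -1, 0, 0, 0, -1], [0, 0, -1, 0, 0, 0, -1], [0, 0, -0.9, 0, 0, 0, -1], [0, 0, 0, 0, 0, 0, -1], [0, 0, 0, 0, 0, 0, -1]]
  ]
}}

```text
time: 17.57
tool_pos: [0.5206, -0.2874, 0.1879]
tool_rot: [-0.001, 0.994, 0.112, -0.001]
contact_force: [0.4, -0.8, -0.7]
gripper_width: 0.152
```

```bash
python3 - <<'E'
from h import *
from plant import state,grab_frame
plan([.5513,-.028,.19],13)
s=state();f=grab_frame("wrist");T=wristT(s,f);cv2.imwrite("pics/w11.png",f["frame"][:,:,::-1])
f=grab_frame("scene");np.savez("s11.npz",**f);cv2.imwrite("pics/s11.png",cv2.resize(f["frame"][120:280,120:330,::-1],None,fx=3.5,fy=3.5))
f=grab_frame("top");np.savez("t11.npz",**f);cv2.imwrite("pics/t11.png",cv2.resize(f["frame"][120:250,200:400,::-1],None,fx=3.5,fy=3.5))
E
```

```text
t 17.57 pos [ 0.5206 -0.2874  0.1879] az 12.85 zax [-0.002  0.002 -1.   ] F [ 0.4 -0.8 -0.7] w 0.152
shift units [ 2.19 -6.15 -0.04] n>= 7.0
turn units [-0.03  0.02 -0.03] shift units if turned first [ 2.21 -6.15 -0.05]
```

View pics/w11.png

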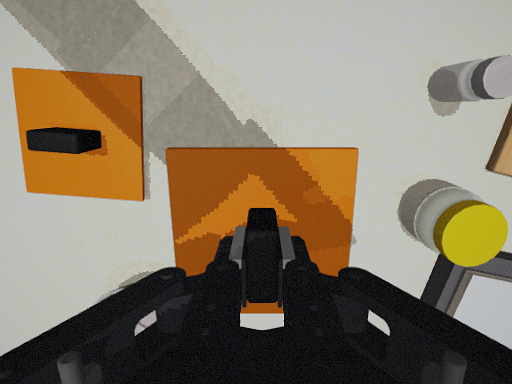

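View pics/s11.png

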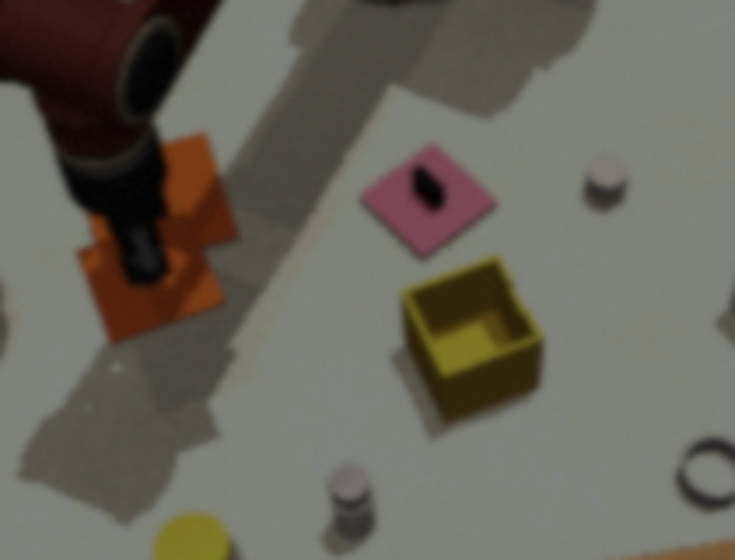

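View pics/t11.png

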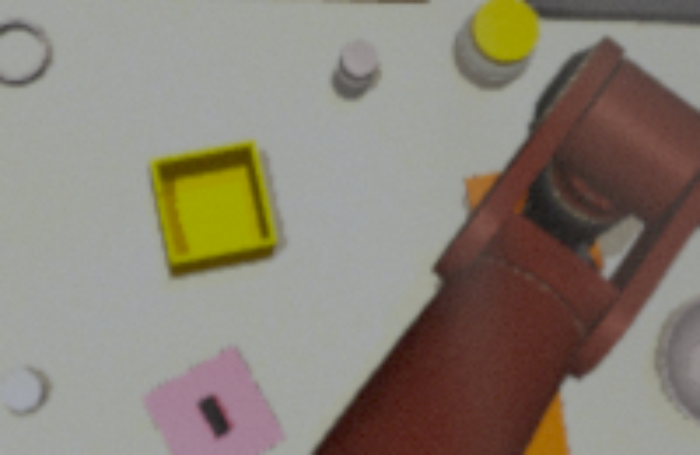

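The cover is held square and level: its far edge is row 148, columns 166–357. Now I'll re-measure the tub and the cover in the hand.

```bash
python3 - <<'E'
from h import *
from plant import state,grab_frame
for n in("s11","t11"):
    f=dict(np.load(n+".npz"));W=cloud(f);Z=W[...,2]
    m=(f["z_map"]>0)&(W[...,0]>.48)&(W[...,0]<.63)&(W[...,1]>-.1)&(W[...,1]<.036)&(Z>.082)&(Z<.1)
    q=W[m];print(n,"tub rim",cv2.minAreaRect((q[:,:2]*1000).astype(np.float32)),len(q))
s=state();f=grab_frame("wrist");W=cloud(f,f["hand_eye"]);hsv=cv2.cvtColor(f["frame"],cv2.COLOR_RGB2HSV);H,S,V=[hsv[...,i].astype(int) for i in range(3)]
m=(f["z_map"]>0)&(H>5)&(H<=22)&(S>170)&(abs(W[...,2])<.02)&(abs(W[...,0])<.07)&(abs(W[...,1])<.07);q=W[m]
r=cv2.minAreaRect((q[:,:2]*1000).astype(np.float32));print("cover in tool",r,q.min(0),q.max(0),"z med",np.median(q[:,2]))
A=np.c_[q[:,:2],np.ones(len(q))];print("plane",np.linalg.lstsq(A,q[:,2],rcond=None)[0].round(4))
E
```

```text
s11 tub rim ((552.906494140625, -28.645423889160156), (99.30260467529297, 95.20087432861328), 12.222662925720215) 273
t11 tub rim ((548.7944946289062, -26.937393188476562), (95.1121826171875, 94.2091064453125), 13.06313419342041) 220
cover in tool ((0.496002197265625, -1.3410911560058594), (95.56361389160156, 95.3709945678711), 89.94293975830078) [-0.04719083 -0.04916598 -0.01922362] [0.04814421 0.04643415 0.00635913] z med 0.003934992550289312
plane [ 0.0004 -0.0019  0.0039]
```

Request:
{"method": "carry_out", "body": {
  "moves": [
    [[0, 0, 0, 0.15, -0.4, 0, -1], [0, 0, 0, 0.25, -0.7, 0, -1], [0, 0, 0, 0.27, -0.75, 0, -1], [0, 0, 0, 0.27, -0.75, 0, -1], [0, 0, 0, 0.27, -0.75, 0, -1], [0, 0, 0, 0.27, -0.75, 0, -1], [0, 0, 0, 0.27, -0.75, 0, -1], [0, 0, 0, 0.25, -0.7, 0, -1]]
  ]
}}

```text
time: 18.43
tool_pos: [0.5496, -0.052, 0.1898]
tool_rot: [-0.0, 0.994, 0.113, 0.0]
contact_force: [1.1, 0.6, -0.4]
gripper_width: 0.151
```

Request:
{"method": "carry_out", "body": {
  "moves": [
    [[0, 0, 0, 0.18, -0.5, 0, -1], [0, 0, 0, 0, -0.07, 0, -1], [0, 0, 0, 0, 0, 0, -1], [0, 0, 0, 0, 0, 0, -1]]
  ]
}}

```text
time: 18.77
tool_pos: [0.5514, -0.0304, 0.1897]
tool_rot: [0.0, 0.994, 0.113, -0.0]
contact_force: [0.0, 0.4, -1.3]
gripper_width: 0.153
```

```bash
python3 - <<'E'
from h import *
from plant import state,grab_frame
plan([.5511,-.0293,.112],12.9)
s=state();f=grab_frame("wrist");T=wristT(s,f);cv2.imwrite("pics/w12.png",f["frame"][:,:,::-1]);np.savez("w12.npz",**f,T=T)
plan([.5511,-.0293,.112],12.9)
E
```

```text
t 18.77 pos [ 0.5514 -0.0304  0.1897] az 12.96 zax [-0.    -0.001 -1.   ] F [ 0.   0.4 -1.3] w 0.153
shift units [-0.   -0.03  1.94] n>= 2.0
turn units [0.01 0.   0.01] shift units if turned first [-0.   -0.03  1.94]
t 18.82 pos [ 0.5514 -0.0308  0.1897] az 12.91 zax [-0.    -0.001 -1.   ] F [ 0.  -0.7 -0.8] w 0.151
shift units [ 0.   -0.04  1.94] n>= 2.0
turn units [0.01 0.   0.  ] shift units if turned first [ 0.   -0.04  1.94]
```

View pics/w12.png

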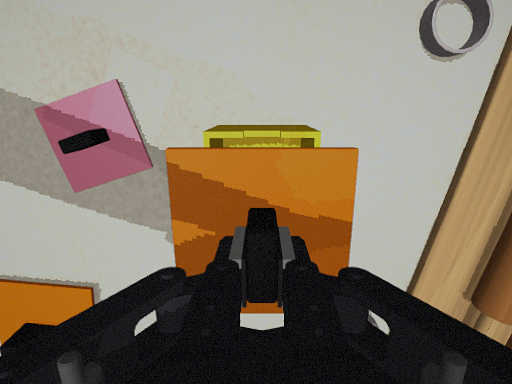

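The tub's far rim spans columns 204–321 (centre 262.5) and the cover spans 166–357 (261.5), so they line up sideways. I'll check the fore-aft direction.

```bash
python3 - <<'E'
from h import *
f=dict(np.load("w12.npz"));W=cloud(f,f["T"]);L=cloud(f,f["hand_eye"]);hsv=cv2.cvtColor(f["frame"],cv2.COLOR_RGB2HSV);H,S,V=[hsv[...,i].astype(int) for i in range(3)]
m=(f["z_map"]>0)&(H>22)&(H<35)&(S>150)&(W[...,2]>.0865)&(W[...,2]<.097);q=L[m];print(len(q),q.min(0).round(4),q.max(0).round(4),np.median(W[m][:,2]))
print(cv2.minAreaRect((q[:,:2]*1000).astype(np.float32)))
m=(f["z_map"]>0)&(H>5)&(H<=22)&(S>170)&(abs(L[...,2])<.02)&(abs(L[...,0])<.07)&(abs(L[...,1])<.07);q=L[m]
print(cv2.minAreaRect((q[:,:2]*1000).astype(np.float32)))
E
```

```text
679 [-0.046  -0.0496  0.0965] [ 0.0472 -0.0368  0.1029] 0.09107279953444822
((0.5652923583984375, -43.284759521484375), (93.22415924072266, 12.803801536560059), 0.07991386204957962)
((0.48368072509765625, -1.2639732360839844), (95.6981201171875, 95.73091125488281), 0.0022684072609990835)
```

Request:
{"method": "carry_out", "body": {
  "moves": [
    [[0, 0, 0, 0, -0.03, 0, -1], [0, 0, 0, 0, 0, 0.3, -1], [0, 0, 0, 0, 0, 0.4, -1], [0, 0, 0, 0, 0, 0.4, -1], [0, 0, 0, 0, 0, 0.4, -1], [0, 0, 0, 0, 0, 0.25, -1], [0, 0, 0, 0, 0, 0, -1], [0, 0, 0, 0, 0, 0, -1]]
  ]
}}

```text
time: 19.48
tool_pos: [0.5506, -0.029, 0.1188]
tool_rot: [-0.0, 0.994, 0.113, -0.001]
contact_force: [0.3, 0.8, -0.6]
gripper_width: 0.153
```

Request:
{"method": "carry_out", "body": {
  "moves": [
    [[0, 0, 0, 0, 0, 0.1, -1], [0, 0, 0, 0, 0, 0.1, -1], [0, 0, 0, 0, 0, 0, -1]]
  ]
}}

```text
time: 19.73
tool_pos: [0.5513, -0.0288, 0.1116]
tool_rot: [0.0, 0.994, 0.113, 0.0]
contact_force: [0.3, -0.7, -1.2]
gripper_width: 0.15
```

Request:
{"method": "carry_out", "body": {
  "moves": [
    [[0, 0, 0, 0, 0, 0.06, -1], [0, 0, 0, 0, 0, 0.06, -1], [0, 0, 0, 0, 0, 0, -1]]
  ]
}}

```text
time: 19.98
tool_pos: [0.551, -0.0287, 0.1065]
tool_rot: [-0.0, 0.994, 0.113, -0.0]
contact_force: [-0.2, -0.1, -1.1]
gripper_width: 0.155
```

Request:
{"method": "carry_out", "body": {
  "moves": [
    [[0, 0, 0, 0, 0, 0.05, -1], [0, 0, 0, 0, 0, 0.05, -1], [0, 0, 0, 0, 0, 0, -1]]
  ]
}}

```text
time: 20.23
tool_pos: [0.5509, -0.0287, 0.1024]
tool_rot: [-0.0, 0.994, 0.113, -0.0]
contact_force: [0.1, 0.6, -1.1]
gripper_width: 0.153
```

The plug is in with no resistance, about 2 mm left to home.

Request:
{"method": "carry_out", "body": {
  "moves": [
    [[0, 0, 0, 0, 0, 0.05, -1], [0, 0, 0, 0, 0, 0, -1]]
  ]
}}

```text
time: 20.4
tool_pos: [0.551, -0.0287, 0.1005]
tool_rot: [-0.0, 0.994, 0.113, -0.0]
contact_force: [0.8, -1.3, -1.1]
gripper_width: 0.152
```

Request:
{"method": "carry_out", "body": {
  "moves": [
    [[0, 0, 0, 0, 0, 0.04, -1], [0, 0, 0, 0, 0, 0, -1]]
  ]
}}

```text
time: 20.57
tool_pos: [0.5514, -0.0288, 0.1001]
tool_rot: [0.0, 0.994, 0.113, -0.0]
contact_force: [-3.1, 0.3, 3.6]
gripper_width: 0.153
```

Request:
{"method": "carry_out", "body": {
  "moves": [
    [[0, 0, 0, 0, 0, 0.04, -1], [0, 0, 0, 0, 0, 0, -1]]
  ]
}}

```text
time: 20.73
tool_pos: [0.5515, -0.0288, 0.1001]
tool_rot: [0.0, 0.994, 0.113, -0.0]
contact_force: [-7.1, 1.5, 12.3]
gripper_width: 0.152
```

Request:
{"method": "carry_out", "body": {
  "moves": [
    [[0, 0, 0, 0, 0, 0.04, -1], [0, 0, 0, 0, 0, 0, -1]]
  ]
}}

```text
time: 20.9
tool_pos: [0.5516, -0.0288, 0.1002]
tool_rot: [0.0, 0.994, 0.113, -0.0]
contact_force: [-11.0, 2.8, 18.8]
gripper_width: 0.15
```

Hard stop at z = 0.1002, exactly the predicted home height, at about 19 N. I'll ease off and release.

Request:
{"method": "carry_out", "body": {
  "moves": [
    [[0, 0, 0, 0, 0, -0.06, -1], [0, 0, 0, 0, 0, -0.04, -1], [0, 0, 0, 0, 0, 0, -1], [0, 0, 0, 0, 0, 0, -0.4], [0, 0, 0, 0, 0, 0, 0], [0, 0, 0, 0, 0, 0, 0.2], [0, 0, 0, 0, 0, 0, 0.2], [0, 0, 0, 0, 0, 0, 0.2]]
  ]
}}

```text
time: 21.57
tool_pos: [0.5512, -0.0288, 0.1]
tool_rot: [-0.0, 0.994, 0.113, -0.0]
contact_force: [-0.1, 0.4, 0.2]
gripper_width: 0.602
```

Request:
{"method": "carry_out", "body": {
  "moves": [
    [[0, 0, 0, 0, 0, -0.2, 0.2], [0, 0, 0, 0, 0, -0.4, 0.2], [0, 0, 0, 0, 0, -0.6, 0.2], [0, 0, 0, 0, 0, -0.6, 0.2], [0, 0, 0, 0, 0, -0.6, 0.2], [0, 0, 0, 0, 0, -0.6, 0.2], [0, 0, 0, 0, 0, 0, 0.2], [0, 0, 0, 0, 0, 0, 0.2]]
  ]
}}

```text
time: 22.23
tool_pos: [0.5524, -0.029, 0.2228]
tool_rot: [0.001, 0.994, 0.113, 0.002]
contact_force: [-0.8, 0.2, -0.2]
gripper_width: 0.597
```

```bash
python3 - <<'E'
from h import *
from plant import state,grab_frame
plan([.5511,-.0293,.112],12.9)
s=state();f=grab_frame("wrist");T=wristT(s,f);cv2.imwrite("pics/w14.png",f["frame"][:,:,::-1])
W=cloud(f,T);hsv=cv2.cvtColor(f["frame"],cv2.COLOR_RGB2HSV);H,S,V=[hsv[...,i].astype(int) for i in range(3)]
m=(f["z_map"]>0)&(H>5)&(H<=22)&(S>170)&(W[...,2]>.06)&(W[...,2]<.13);q=W[m]
print("plate",cv2.minAreaRect((q[:,:2]*1000).astype(np.float32)),"z",np.median(q[:,2]),"plane",np.linalg.lstsq(np.c_[q[:,:2],np.ones(len(q))],q[:,2],rcond=None)[0].round(4))
f=grab_frame("scene");cv2.imwrite("pics/s14.png",cv2.resize(f["frame"][120:280,190:410,::-1],None,fx=3.5,fy=3.5))
W=cloud(f);ok=f["z_map"]>0
q=W[ok&(W[...,0]>.48)&(W[...,0]<.58)&(W[...,1]>.28)&(W[...,1]<.4)&(W[...,2]>.128)&(W[...,2]<.23)]
c=q.mean(0);d=np.linalg.svd(q-c)[2][0];d*=np.sign(d[2]);print("stick",len(q),c.round(4),np.degrees(np.arccos(d[2])).round(1),np.degrees(np.arctan2(d[1],d[0])).round(1))
E
```

```text
t 22.23 pos [ 0.5524 -0.029   0.2228] az 12.96 zax [ 0.005 -0.001 -1.   ] F [-0.8  0.2 -0.2] w 0.597
shift units [-0.05 -0.    2.77] n>= 3.0
turn units [ 0.02 -0.05  0.01] shift units if turned first [-0.03  0.    2.77]
plate ((554.8802490234375, -93.70956420898438), (598.4305419921875, 229.6289520263672), 17.13021469116211) z 0.09622063146999157 plane [-0.0928  0.003   0.1471]
stick 144 [0.5351 0.3276 0.1727] 24.5 116.0
```

View pics/w14.png

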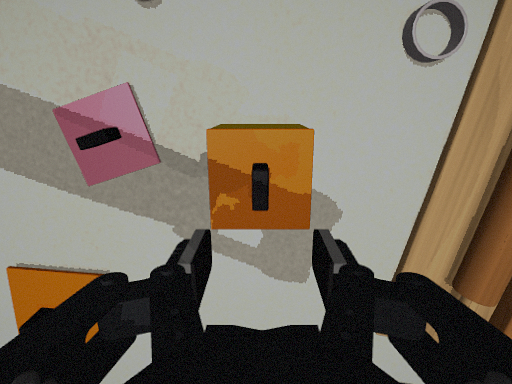

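View pics/s14.png

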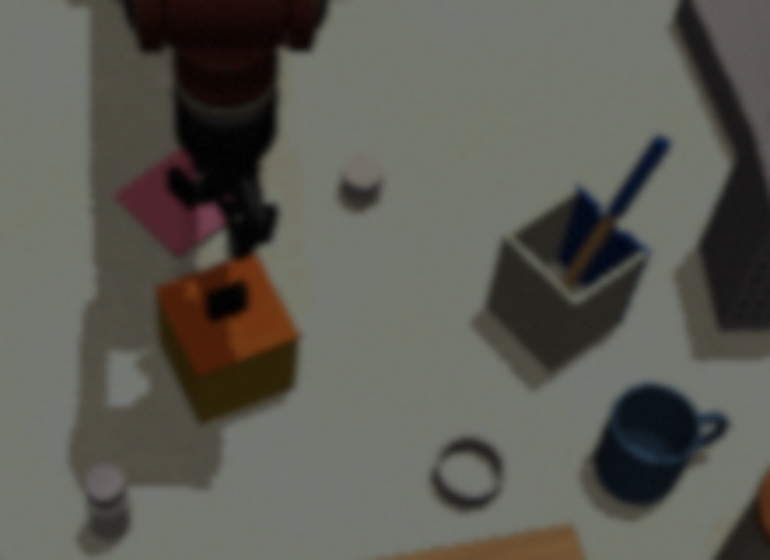

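The cover looks flush on the tub at wrist (207–313,127–229), and the stick still leans in the dip. My plate fit picked up the wooden board, so I'll redo it restricted to the tub.

```bash
python3 - <<'E'
from h import *
from plant import state,grab_frame
for n in("wrist","scene"):
    s=state();f=grab_frame(n);T=wristT(s,f) if n=="wrist" else f["world_from_camera"]
    W=cloud(f,T);hsv=cv2.cvtColor(f["frame"],cv2.COLOR_RGB2HSV);H,S,V=[hsv[...,i].astype(int) for i in range(3)]
    m=(f["z_map"]>0)&(H>5)&(H<=22)&(S>170)&(W[...,2]>.08)&(W[...,2]<.12)&(abs(W[...,0]-.551)<.08)&(abs(W[...,1]+.028)<.08);q=W[m]
    print(n,len(q),cv2.minAreaRect((q[:,:2]*1000).astype(np.float32)),"z",np.median(q[:,2]),"slopes",np.linalg.lstsq(np.c_[q[:,:2],np.ones(len(q))],q[:,2],rcond=None)[0][:2].round(4),s["tool_rot"].round(4))
f=grab_frame("top");W=cloud(f);ok=f["z_map"]>0;Z=W[...,2]
q=W[ok&(W[...,0]>.48)&(W[...,0]<.63)&(W[...,1]>.2)&(W[...,1]<.36)&(Z>.108)&(Z<.135)];print("pot",cv2.minAreaRect((q[:,:2]*1000).astype(np.float32)))
E
```

```text
wrist 9656 ((551.406494140625, -27.249046325683594), (95.54252624511719, 94.83431243896484), 13.006356239318848) z 0.09628986310632182 slopes [ 0.0001 -0.0019] [-2.000e-04  9.936e-01  1.129e-01 -5.000e-04]
scene 780 ((554.9319458007812, -31.719314575195312), (97.65887451171875, 91.97824096679688), 12.762094497680664) z 0.09509780530297562 slopes [-0.0237  0.0117] [-4.000e-04  9.936e-01  1.129e-01 -1.200e-03]
pot ((554.6289672851562, 279.3094482421875), (94.08882141113281, 91.55171203613281), 26.213613510131836)
```

```bash
python3 - <<'E'
from plant import ticket
print(ticket.job_done())
E
```

```text
the job is handed in; nothing more can be done
None
```

I moved the stick from the tub to the pot and pressed the cover home on the empty tub, then handed the job in at about 22 s of the 72 s allowed. No verdict was reported.

- **Stick:** I lowered it until the foot touched the pot floor (about 3 N) and eased it against the rim before releasing. It leans in the middle of the dip at about 24.5°, handle out over the blue side. It had not moved when I checked again after fitting the cover.
- **Cover:** I used the smaller orange one and pressed it to a hard stop of about 19 N. The tool stopped at z = 0.1002 m, the height predicted for fully home. The wrist camera puts the plate top at 95 mm after allowing for its small height bias, and level within 0.2%.
- **Pot and tub:** The pot is within 1 mm of where it stood, with a yaw reading 0.8° different from the first. The tub had not moved when I re-measured it before fitting the cover, and the fitted cover's centre is within 1 mm of that position.
- **Bystanders:** The arm met no resistance along the way, and the last pictures show nothing disturbed near the tub and pot. I did not re-measure each bystander.

**Checks that disagreed:**
- My first fit of the plate was wrong because it picked up the wooden board. I redid it for the tub area only.
- The scene camera shows a 1–2% slope on the cover and a centre 3–5 mm away from the wrist camera's. I put this down to noise and calibration, because the same offset showed before anything moved.

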